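Tip the stirring rods into the slotted drop box and lock it

ROBOT

A 6-joint arm with a two-finger parallel gripper is mounted at the origin on the work surface. World frame = base frame: x ahead of the robot, y to its left, z up, the work surface at z = 0. Lengths are in m, angles in rad, forces in N, time in s.
With the tool pointing down it reaches from about 0.35 to 0.725 m from the base axis. Payload 6 kg.
Tool frame: the origin (TCP) lies between the finger pads; the fingertips stand 17 mm ahead of it and the grasp point (between the pads) lies 2 mm behind it; z points along the fingers, y is the direction in which the jaws open and shut (so a half turn about z gives the same grasp; the last joint's range is limited). The gripper opens to 85 mm and grips with 20 to 120 N. Pads are 22 mm wide; open, the fingers measure 114 mm over their backs; the gripper's body (76 mm by 85 mm) begins 54 mm behind the grasp point. The pads swing forward as they close: fully open they stand 13 mm farther back than shut.
Start: joints at [1.477, 0.04, 0.085, 0, -1.615, -0.334], TCP at [0.249, 0.546, 0.248] pointing down, gripper open.
Joint ranges: [-2.56, 2.56], [-1.29, 2.01], [-1.08, 1.49], [-3.29, 1.98], [-2.81, -0.18], [-2.99, 2.99]. Speed limits (rad/s): [2.57, 2.57, 3.01, 3.14, 3.14, 3.14].

INTERFACE

Orientations are given as a rotation vector (axis times angle).
In Python, from plant import robot gives the robot as it stands.
- The arm moves only by the shell command python3 -m creep 'ROWS' [FORCE]. ROWS is JSON, a list that holds one entry, the list of rows, each a list of 5 numbers: the opening, from 0 (shut) to 1 (fully open), then the shift along the tool's x, y, z in m, then the turn about the tool's z in rad. In form: [[[gripper, tx, ty, tz, spin], ...]]. A call has 1 to 5 rows; each row shifts and turns the commanded pose from where the row before left it, along the tool's axes as they then stand; what a row does not reach is not made up. A row lasts 1/10 s, in which the tool goes at most 50 mm and 8.59 degrees, less where a joint would pass 70% of its speed; a pose out of reach is approached as far as the arm can. A call with a gripper value outside its range is refused whole. The fingers move at their own pace and stop on an object; FORCE is the grip in N (left out, the last holds). Time passes only in rows, so rows that do not move let the fingers close. It gives the time, the measured TCP pose, the force and the opening at its end, in the units of the state.
- robot.read_state(): the state, without advancing time (a new reading comes with each control period).
- robot.camera(name): name is "scene" or "top"; returns the picture (384x512x3 uint8, red, green, blue); there is no depth.
- robot.camera_info(name): a dict with "intrinsics" (3x3 intrinsics, pixels), "world_from_camera" (4x4, takes a point from camera to world coordinates). Camera axes: x right, y down, z forward; pixel columns grow to the right and rows downward; lengths in m; the calibration is good to about 2 mm. A picture is of the moment at which its call begins. camera_info takes no time and is no camera call.
- robot.job_done(): hands the job in, once; it reports no verdict.
The state is a dict: "time_s": time; "q": joint angles; "qvel": joint speeds; "joint_efforts": joint torques, N m; "position": TCP position; "tcp_rot": TCP orientation; "ft_force": force on the tool from outside, world axes, zero at the start; "wrist_torque": the same for the moment, N m; "finger_gap": finger opening in m.
Only numpy, scipy, OpenCV 4.12 (cv2) and the standard library are available. Lean on these libraries where they do the work, as an engineer would, in place of code of your own. Each camera call takes 0.05 s, during which the arm holds its last target. There are 200 camera calls.

TASK

Lift the yellow tray by its fin, turn it so that its three rods line up with the slot in the drop box, and tip it so that all three roll over its lip and through the slot; do not handle the rods themselves. Then set the empty tray flat and about centred on its blue mat, slide the shutter fully closed by its red bar, and slide the brass sleeve down over the pair of steel pins until it sits fully home, locking the shutter. Leave the bottle, the vial and the beaker standing where they are.

Things in the scene. Friction and masses are not known exactly. Their poses are not given: they have to be found in the camera images.
- dropbox: White box fixed to the bench, aluminium top 70 mm above the bench. Origin on the bench under the slot's centre; z up, y along the slot, x across the slot and away from the robot (within 0.3 rad). Outer size 120 mm in x (-60 to 60), 250 mm in y (-100 to 150). The slot is for rods rolled in from its far side, towards -x.
- slot (a point): Centre of the slot, 70 mm above the bench, axes as the box's. The slot is 28 mm wide (x) and 164 mm long (y). On its far side (+x) a sloped apron, 180 mm long in y, falls to the slot: 80 mm above the bench at x = 59 mm, 72 mm at x = 20 mm. On its near side (-x) the open shutter's red bar stands upright along the slot's edge, a backstop 38 mm high for rods rolling in.
- shutter (a joint): Steel slide shutter on top of the box: 0 = fully closed, 0.033 m = fully open (it starts open, at 0.030 or more). It closes towards the box's +x and stops at 0. About 2 N on the red bar moves it; it stays where it is left.
- shutter_bar (a point): Centre of the shutter's upright red bar: 10 mm thick in x, 140 mm long in y, from 74 to 108 mm above the bench (this point: 91 mm). Axes as the box's. Moves with the shutter; closed, it is at box x = 11 mm. On its -x side the flat shutter plate (top 74 mm above the bench) reaches 35 mm from this point. Pinch it from above or push it from its -x side.
- pins (a point): Foot of the pins, mid-way between them when closed: box x = 15.5, y = 120 mm, 74 mm above the bench; fixed to the box, axes as the box's. One pin stands on the box (x = 21), the other on the shutter (x = 10 when closed; they then form one shaft, 21 mm in x by 10 mm in y). Each is 10 mm in diameter, its tip 110 mm above the bench, tapered over the top 8 mm.
- sleeve_centre (a point): Centre, half-way up, of a brass sleeve standing on the bench: a ring of 44 mm outer and 27 mm inner diameter, 26 mm high, about 70 g; z along its axis. Fully home over the pins, its underside is 74 mm and this point 87 mm above the bench.
- mat: Blue mat fixed to the bench, 130 mm in its x, 200 mm in its y, 3 mm thick, origin at the centre of its underside. The tray's place.
- tray_fin (a point): Grip point on the yellow tray's upright fin, 46 mm above the tray's underside and 16 mm below the fin's top. The fin is 12 mm thick in the tray's x, 80 mm long in its y (this point is mid-way) and stands on the tray's back edge. Tray axes: z up, y along the tray and its rods, x from the fin towards the pouring lip. Tray about 160 g.
- tray_lip (a point): Middle of the pouring lip's top edge: 74 mm in tray +x from the fin's grip point and 31 mm lower, 15 mm above the tray's underside. Axes as the tray's. The floor is flat from the fin for 36 mm, then rises at 20 degrees to the lip: the rods roll out in +x once the lip side is tipped down by more than 20 degrees; about 45 degrees empties it.
- tray_centre (a point): Middle of the tray, 15 mm above its underside, 34 mm in tray +x from the fin's grip point, 40 mm behind the lip; axes as the tray's. The tray measures 80 mm in x and 156 mm in y; its end walls are 28 mm high.
- rod0_centre (a point): Centre of a blue stirring rod, 10 mm in diameter, 130 mm long, 22 g; y along the rod. It starts lying in the tray.
- rod1_centre (a point): Centre of a blue stirring rod, 10 mm in diameter, 130 mm long, 22 g; y along the rod. It starts lying in the tray.
- rod2_centre (a point): Centre of a blue stirring rod, 10 mm in diameter, 130 mm long, 22 g; y along the rod. It starts lying in the tray.
- bottle_centre (a point): Centre of a reagent bottle with a blue cap, 72 mm in diameter, 130 mm high, to be left alone.
- vial_centre (a point): Centre of a small vial with an orange cap, 30 mm in diameter, 70 mm high, to be left alone.
- beaker_centre (a point): Centre of a white beaker, about 70 mm in diameter, 80 mm high, to be left alone.
There are look-alikes about, which are no part of the job. What is shaped like the part that bears rod2_centre but black, green or pink is not meant.

How it is judged:
By the outcome, as a careful person would: the job done as asked, in the order asked, and still so for the second after the job is handed in, with the robot touching nothing.
It also fails if it takes over 72 s, if anything falls off the work surface, if the arm or the gripper's body presses on something with over 40 N, if the wrist force passes 120 N, or if a joint passes its speed limit or range.

## Working session

There is one attempt and no reset: what is moved stays moved. The work goes in short steps, Python scripts to look and compute and a shell command to move; the robot and the scene stay as the last step left them, time stands still between calls to the robot, and variables do not carry over. Pictures are saved under pics/ and viewed, about 8 in all and at most 12, crops included, and the job is handed in when it is done.

```bash
mkdir -p pics; ls; cat > h.py <<'E'
import numpy as np, cv2
from plant import robot
from scipy.spatial.transform import Rotation as R
def pic(n,f=None):
    im=robot.camera(n)[:,:,::-1].copy()
    if f: cv2.imwrite('pics/'+f,im)
    return im
def ray(n,uv,z):
    i=robot.camera_info(n);K=np.array(i["intrinsics"]);T=np.array(i["world_from_camera"])
    d=T[:3,:3]@np.linalg.solve(K,[uv[0],uv[1],1.]);o=T[:3,3]
    return o+d*(z-o[2])/d[2]
def proj(n,p):
    i=robot.camera_info(n);K=np.array(i["intrinsics"]);T=np.linalg.inv(np.array(i["world_from_camera"]))
    c=K@(T[:3,:3]@np.array(p)+T[:3,3]);return c[:2]/c[2]
E
python3 - <<'E'
from h import *
a=pic('top','top0.png');b=pic('scene','scene0.png')
s=robot.read_state();print(s)
for n in('top','scene'):print(robot.camera_info(n))
E
```

```text
pics
{'time_s': 0.1, 'q': array([ 1.47667886e+00,  4.07722031e-02,  8.39236544e-02, -4.07252167e-04,
       -1.61549370e+00, -3.33721198e-01]), 'qvel': array([ 0.00123918, -0.00093892,  0.00225367,  0.00175058,  0.00099563,
        0.00054803]), 'joint_efforts': array([-4.83201569e-03, -3.69346011e+01,  3.48283982e+01,  6.95164919e+00,
       -4.53072033e-03, -4.09494987e-06]), 'position': array([0.24875257, 0.54571842, 0.24737445]), 'tcp_rot': array([ 3.06844296e+00, -6.66569868e-01, -3.44115823e-04]), 'ft_force': array([0.68310036, 0.04564416, 0.81940841]), 'wrist_torque': array([-0.00861721,  0.02116251,  0.02880592]), 'finger_gap': 0.08537232074577077}
{'intrinsics': array([[375.59097188,   0.        , 255.41553219],
       [  0.        , 375.59097188, 192.57915554],
       [  0.        ,   0.        ,   1.        ]]), 'world_from_camera': array([[ 0.01965531, -0.97655282,  0.21437876,  0.267443  ],
       [-0.99980567, -0.01887339,  0.00569377,  0.03848122],
       [-0.00151422, -0.21444901, -0.97673401,  1.37023668],
       [ 0.        ,  0.        ,  0.        ,  1.        ]])}
{'intrinsics': array([[466.82392534,   0.        , 247.41098778],
       [  0.        , 466.82392534, 191.44028068],
       [  0.        ,   0.        ,   1.        ]]), 'world_from_camera': array([[-7.52341380e-01,  5.36913384e-01, -3.81715163e-01,
         1.05751738e+00],
       [ 6.58773433e-01,  6.13076403e-01, -4.36067528e-01,
         6.14289054e-01],
       [-1.09933400e-04, -5.79535454e-01, -8.14947020e-01,
         1.20833273e+00],
       [ 0.00000000e+00,  0.00000000e+00,  0.00000000e+00,
         1.00000000e+00]])}
```

View pics/top0.png

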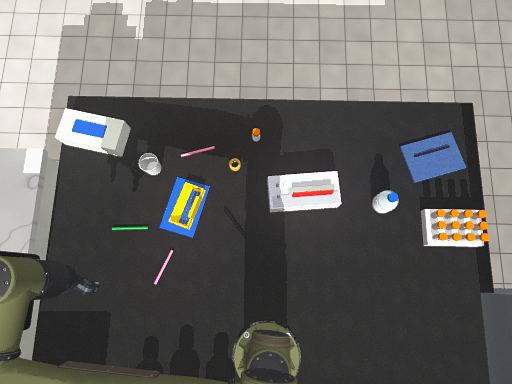

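View pics/scene0.png

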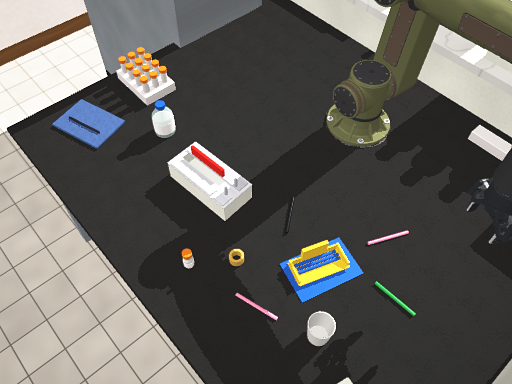

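```bash
python3 - <<'E'
from h import *
a=cv2.imread('pics/top0.png');b=cv2.imread('pics/scene0.png')
c1=cv2.resize(a[140:250,150:350],(800,440),interpolation=cv2.INTER_CUBIC)  # x4
cv2.imwrite('pics/c1.png',c1)
c2=cv2.resize(b[135:310,160:370],(720,600),interpolation=cv2.INTER_CUBIC)
cv2.imwrite('pics/c2.png',c2)
def mask(im,lo,hi):return cv2.inRange(cv2.cvtColor(im,cv2.COLOR_BGR2HSV),lo,hi)
for n,im in(('top',a),('scene',b)):
  for nm,lo,hi in(('yellow',(20,120,110),(32,255,255)),('blue',(100,150,80),(118,255,255)),('red',(0,180,120),(6,255,255)),('brass',(12,110,80),(24,255,255))):
    m=mask(im,lo,hi)
    cs,_=cv2.findContours(m,cv2.RETR_EXTERNAL,cv2.CHAIN_APPROX_NONE)
    for c in sorted(cs,key=cv2.contourArea)[::-1][:4]:
      if cv2.contourArea(c)>15:print(n,nm,cv2.contourArea(c),np.round(np.array(cv2.boxPoints(cv2.minAreaRect(c))),1).tolist())
E
```

```text
top yellow 898.5 [[168.1999969482422, 220.8000030517578], [184.8000030517578, 180.6999969482422], [205.5, 189.3000030517578], [188.89999389648438, 229.39999389648438]]
top yellow 101.0 [[229.0, 158.0], [240.0, 158.0], [240.0, 170.0], [229.0, 170.0]]
top blue 1794.0 [[158.89999389648438, 227.3000030517578], [176.3000030517578, 175.10000610351562], [209.60000610351562, 186.1999969482422], [192.1999969482422, 238.39999389648438]]
top blue 356.5 [[71.5999984741211, 131.0], [74.19999694824219, 118.5999984741211], [106.0999984741211, 125.4000015258789], [103.5, 137.89999389648438]]
top blue 64.5 [[388.0, 201.0], [388.0, 192.0], [397.0, 192.0], [397.0, 201.0]]
top red 115.5 [[292.70001220703125, 192.60000610351562], [332.0, 189.5], [332.29998779296875, 193.39999389648438], [293.0, 196.5]]
top brass 109.0 [[229.0, 158.0], [240.0, 158.0], [240.0, 170.0], [229.0, 170.0]]
top brass 58.5 [[186.6999969482422, 227.89999389648438], [199.1999969482422, 192.6999969482422], [203.10000610351562, 194.10000610351562], [190.6999969482422, 229.3000030517578]]
top brass 57.0 [[478.0, 237.0], [484.0, 231.0],
[... 776 characters left out ...]
3125, 258.70001220703125], [297.29998779296875, 274.1000061035156]]
scene blue 72.0 [[155.0, 100.0], [165.0, 100.0], [165.0, 109.0], [155.0, 109.0]]
scene red 240.0 [[187.89999389648438, 149.89999389648438], [192.10000610351562, 144.5], [226.10000610351562, 171.0], [221.89999389648438, 176.39999389648438]]
scene brass 1184.0 [[-5.5, 52.70000076293945], [86.5, 11.800000190734863], [92.0, 24.299999237060547], [0.10000000149011612, 65.19999694824219]]
scene brass 280.0 [[292.0, 265.0], [292.0, 243.0], [348.0, 243.0], [348.0, 265.0]]
scene brass 165.5 [[229.0, 265.0], [229.0, 249.0], [243.0, 249.0], [243.0, 265.0]]
scene brass 65.0 [[179.5, 253.5], [186.5, 246.5], [193.5, 253.5], [186.5, 260.5]]
```

View pics/c1.png

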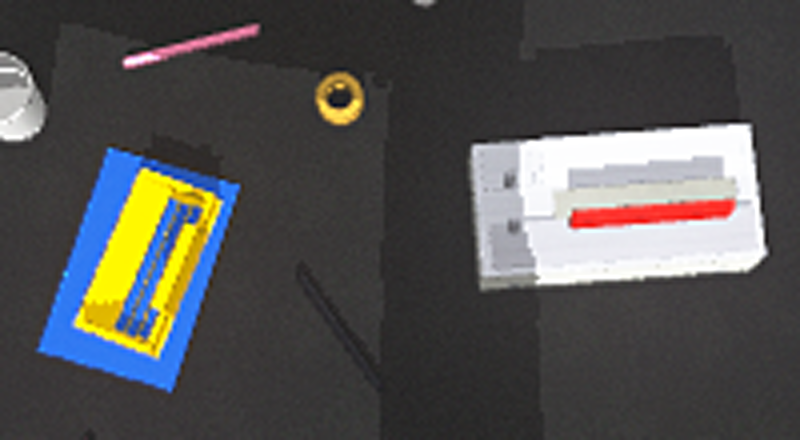

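View pics/c2.png

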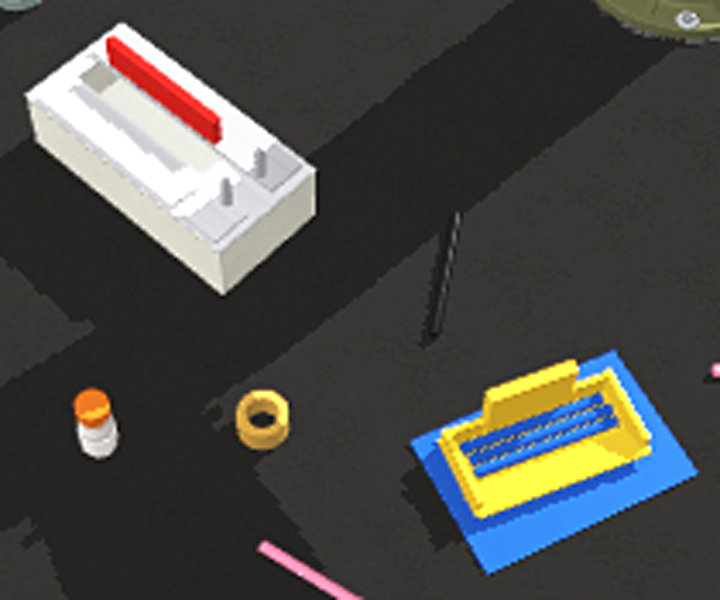

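```bash
python3 - <<'E'
from h import *
r=lambda n,l,z:np.array([ray(n,p,z)[:2] for p in l])
f=lambda x:np.round(np.array(x)*1000,1).tolist()
C1=lambda x,y:(150+x/4,140+y/4)
C2=lambda x,y:(160+x/3.4286,135+y/3.4286)
for n,c in(('top',[[158.9,227.3],[176.3,175.1],[209.6,186.2],[192.2,238.4]]),('scene',[C2(411,443),C2(615,350),C2(696,473),C2(489,575)])):
  m=r(n,c,.003);print(n,'mat',f(m),'ctr',f(m.mean(0)),'sides',f(np.linalg.norm(m-np.roll(m,1,0),axis=1)),
   'ang',[np.round(np.arctan2(*(b-a)[::-1]),3) for a,b in zip(m,np.roll(m,-1,0))])
t=r('top',[[168.2,220.8],[184.8,180.7],[205.5,189.3],[188.9,229.4]],.031);print('tray top outline',f(t))
print('fin top scene',f(r('scene',[C2(485,397),C2(577,362)],.065)))
print('traywall corners scene z31', f(r('scene',[C2(441,430),C2(612,372),C2(650,445)],.031)), 'lip z18',f(r('scene',[C2(487,515),C2(632,462)],.018)))
for n,c in(('top',[[292.7,192.6],[332.0,189.5]]),('scene',[C2(109,38),C2(219,120)])):
  b=r(n,c,.108);d=b[0]-b[1];print('bar',n,f(b),f(np.linalg.norm(d)),np.arctan2(d[1],d[0]))
print('pins top',f(r('top',[C1(511,175),C1(515,221)],.110)),'scene',f(r('scene',[C2(227,179),C2(262,149)],.110)))
print('box top corners top cam z70',f(r('top',[C1(471,145),C1(751,124),C1(768,250),C1(480,282)],.07)))
print('box corners scene z70',f(r('scene',[C2(27,95),C2(122,23),C2(316,170),C2(221,245)],.07)))
print('sleeve top',f(r('top',[(234.8,163.5)],.026)),f(r('scene',[C2(264,412)],.026)))
E
```

```text
top mat [[430.8, 396.5], [629.2, 345.7], [588.7, 218.3], [392.8, 272.6]] ctr [510.4, 308.3] sides [129.7, 204.7, 133.7, 203.2] ang [np.float64(-0.251), np.float64(-1.879), np.float64(2.871), np.float64(1.273)]
scene mat [[591.1, 221.9], [397.3, 273.6], [433.6, 396.0], [624.1, 346.1]] ctr [511.5, 309.4] sides [128.5, 200.5, 127.7, 196.9] ang [np.float64(2.881), np.float64(1.283), np.float64(-0.256), np.float64(-1.831)]
tray top outline [[451.5, 357.5], [601.1, 306.8], [570.1, 229.1], [422.1, 281.4]]
fin top scene [[542.2, 251.7], [462.9, 278.3]]
traywall corners scene z31 [[575.4, 238.7], [430.2, 294.2], [457.2, 360.2]] lip z18 [[595.0, 312.9], [473.1, 357.9]]
bar top [[546.9, -82.4], [560.4, -217.8]] 136.1 1.670580619438118
bar scene [[558.2, -218.4], [543.2, -80.0]] 139.2 -1.4630875805004497
pins top [[576.7, -30.7], [536.2, -34.4]] scene [[579.5, -25.4], [536.5, -30.0]]
box top corners top cam z70 [[613.5, 3.1], [637.8, -247.8], [522.9, -259.6], [489.5, -6.3]]
box corners scene z70 [[638.9, -241.8], [520.4, -254.0], [496.8, -4.5], [610.4, 1.5]]
sleeve top [[672.0, 125.3]] [[671.8, 128.9]]
```

```bash
python3 -m creep '[[[1,0.0347,0.0144,0,0],[1,0.0347,0.0144,0,0],[1,0.0347,0.0144,0,0],[1,0.0347,0.0144,0,0],[1,0.0347,0.0144,0,0]]]'; python3 -m creep '[[[1,0.0347,0.0144,0,0],[1,0.0347,0.0144,0,0],[1,0.0347,0.0144,0,0],[1,0.0347,0.0144,0,0],[1,0.0347,0.0144,0,0]]]'; python3 -m creep '[[[1,0,0,0.012,0.146],[1,0,0,0.012,0.146],[1,0,0,0.012,0.146],[1,0,0,0.012,0.146],[1,0,0,0.012,0.146]]]';python3 -m creep '[[[1,0,0,0.012,0.146],[1,0,0,0.012,0.146],[1,0,0,0.012,0.146],[1,0,0,0.012,0.146],[1,0,0,0.012,0.146]]]'
cat >> h.py <<'E'
def st(pr=True):
    s=robot.read_state();M=R.from_rotvec(s['tcp_rot']).as_matrix();p=np.array(s['position'])
    if pr:print('t',round(s['time_s'],2),'p',np.round(p*1000,1),'phiy',np.round(np.arctan2(M[1,1],M[0,1]),3),'tilt',np.round(M[:2,2],3),'F',np.round(s['ft_force'],1),'T',np.round(s['wrist_torque'],2),'gap',round(s['finger_gap']*1000,1),'q',np.round(s['q'],2))
    return s,p,M
def to(x,y,z,phi=None):
    s,p,M=st();d=M.T@(np.array([x,y,z])/1000-p);print('tool shift mm',np.round(d*1000,1))
    if phi is not None:
        a=(np.arctan2(M[1,1],M[0,1])-phi+np.pi)%(2*np.pi)-np.pi;print('spin',round(a,3))
E
python3 -c "
from h import *
to(504.7,270.5,120,2.818)"
```

```text
time_s: 0.6
position: [0.3775, 0.4071, 0.2479]
tcp_rot: [3.07, -0.666, -0.001]
ft_force: [0.1, 1.0, 0.8]
finger_gap: 0.0853
time_s: 1.1
position: [0.5056, 0.2696, 0.2479]
tcp_rot: [3.07, -0.667, -0.001]
ft_force: [0.5, 0.4, 0.2]
finger_gap: 0.0855
time_s: 1.6
position: [0.5047, 0.2708, 0.1872]
tcp_rot: [2.624, -1.726, -0.001]
ft_force: [-0.5, -0.4, 0.2]
finger_gap: 0.0855
time_s: 2.1
position: [0.5046, 0.2708, 0.1273]
tcp_rot: [1.835, -2.549, -0.0]
ft_force: [-0.4, -0.2, 0.0]
finger_gap: 0.0857
t 2.1 p [504.6 270.8 127.3] phiy 2.819 tilt [-0.001 -0.001] F [-0.4 -0.2  0. ] T [ 0.03  0.02 -0.06] gap 85.7 q [ 0.84 -0.01 -0.19 -0.   -1.4  -1.17]
tool shift mm [ 0.2 -0.2  7.3]
spin 0.001
```

```bash
python3 -m creep '[[[1,0,0,0.015,0],[1,0,0,0.015,0],[1,0,0,0.015,0],[1,0,0,0.005,0],[1,0,0,0,0]]]'
cat >> h.py <<'E'
def duo(f,cs,ct,sz=(400,300)):
    b=pic('scene');a=pic('top');o=[]
    for im,(x,y,w,h) in((b,cs),(a,ct)):
        if w: o.append(cv2.resize(im[y:y+h,x:x+w],sz,interpolation=cv2.INTER_CUBIC))
    cv2.imwrite('pics/'+f,np.hstack(o))
E
python3 -c "
from h import *
st();duo('g1.png',(260,190,120,120),(0,0,0,0),(600,600))"
```

```text
time_s: 2.6
position: [0.5045, 0.2705, 0.0771]
tcp_rot: [1.843, -2.542, 0.001]
ft_force: [0.1, -0.6, -0.4]
finger_gap: 0.0851
t 2.6 p [504.5 270.5  77.1] phiy 2.826 tilt [-0.001 -0.001] F [ 0.1 -0.6 -0.4] T [-0.05 -0.04 -0.01] gap 85.1 q [ 0.84  0.02 -0.25 -0.   -1.3  -1.16]
```

View pics/g1.png

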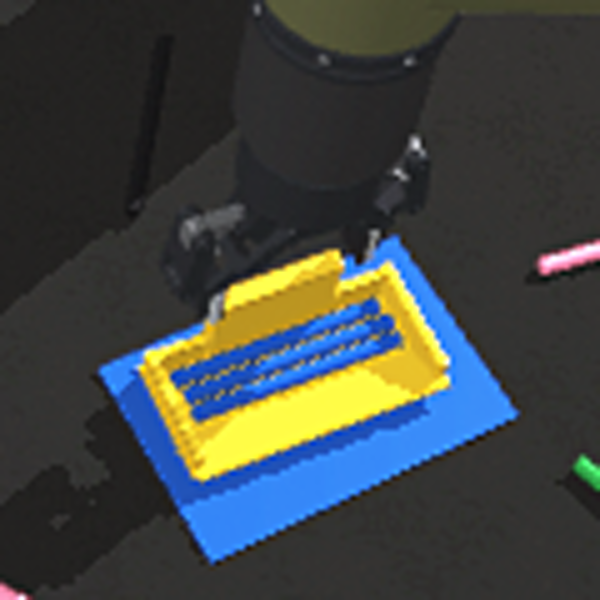

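```bash
python3 -c "
from h import *
s,p,M=st(0)
for k in(-.0425,.0425):
  for dz in (-.004,.01):
    q=p+M[:,1]*k;q[2]=p[2]+dz;print('pad',k,dz,np.round((proj('scene',q)-[260,190])*5))
t=np.array([.318,.948,0]);y=np.array([-.948,.318,0]);g=np.array([.5047,.2705,.065])
for a in(-.04,.04):
  for b in(-.006,.006):print('fin',a,b,np.round((proj('scene',g+y*a+t*b)-[260,190])*5))
"
```

```text
pad -0.0425 -0.004 [213. 307.]
pad -0.0425 0.01 [215. 294.]
pad 0.0425 -0.004 [350. 253.]
pad 0.0425 0.01 [353. 241.]
fin -0.04 -0.006 [210. 303.]
fin -0.04 0.006 [220. 321.]
fin 0.04 -0.006 [338. 254.]
fin 0.04 0.006 [348. 271.]
```

```bash
python3 -m creep '[[[1,0,0,0.005,0],[1,0,0,0.004,0],[1,0,0,0.004,0],[1,0,0,0.003,0]]]'; python3 -c "
from h import *
to(504.7,270.5,43,2.818)"
```

```text
time_s: 3.1
position: [0.5048, 0.2708, 0.0618]
tcp_rot: [1.843, -2.544, 0.0]
ft_force: [-0.5, -0.5, -0.7]
finger_gap: 0.0852
t 3.1 p [504.8 270.8  61.8] phiy 2.825 tilt [-0. -0.] F [-0.5 -0.5 -0.7] T [ 0.02 -0.04  0.04] gap 85.2 q [ 0.84  0.03 -0.27 -0.   -1.27 -1.16]
tool shift mm [ 0.3 -0.  18.8]
spin 0.007
```

```bash
python3 -m creep '[[[1,0,0,0.004,0],[1,0,0,0.004,0],[1,0,0,0.004,0]]]'; python3 -m creep '[[[1,0,0,0.003,0],[1,0,0,0.002,0],[1,0,0,0.001,0]]]'; python3 -c "
from h import *
to(504.7,270.5,43,2.818)"
```

```text
time_s: 3.4
position: [0.5049, 0.2709, 0.0499]
tcp_rot: [1.843, -2.544, 0.0]
ft_force: [0.1, 0.2, 0.6]
finger_gap: 0.0854
time_s: 3.7
position: [0.5048, 0.2709, 0.044]
tcp_rot: [1.843, -2.544, 0.0]
ft_force: [-0.1, -0.6, -0.5]
finger_gap: 0.0851
t 3.7 p [504.8 270.9  44. ] phiy 2.825 tilt [-0. -0.] F [-0.1 -0.6 -0.5] T [ 0.    0.02 -0.03] gap 85.1 q [ 0.84  0.04 -0.29  0.   -1.24 -1.16]
tool shift mm [ 0.4 -0.   1. ]
spin 0.007
```

```bash
python3 -m creep '[[[0,0,0,0,0],[0,0,0,0,0],[0,0,0,0,0],[0,0,0,0,0]]]' 100; python3 -m creep '[[[0,0,0,-0.003,0],[0,0,0,-0.003,0],[0,0,0,-0.003,0],[0,0,0,-0.003,0],[0,0,0,0,0]]]';  python3 -c "
from h import *
st();duo('g2.png',(260,190,120,120),(0,0,0,0),(600,600))"
```

```text
time_s: 4.1
position: [0.5052, 0.2712, 0.045]
tcp_rot: [-1.842, 2.543, -0.0]
ft_force: [-0.6, -0.9, 4.8]
finger_gap: 0.0781
time_s: 4.6
position: [0.505, 0.271, 0.0567]
tcp_rot: [-1.843, 2.544, -0.0]
ft_force: [-0.0, -0.6, -2.6]
finger_gap: 0.0781
t 4.6 p [505.  271.   56.7] phiy 2.825 tilt [0. 0.] F [-0.  -0.6 -2.6] T [-0.03 -0.04  0.01] gap 78.1 q [ 0.84  0.03 -0.28  0.   -1.26 -1.16]
```

View pics/g2.png

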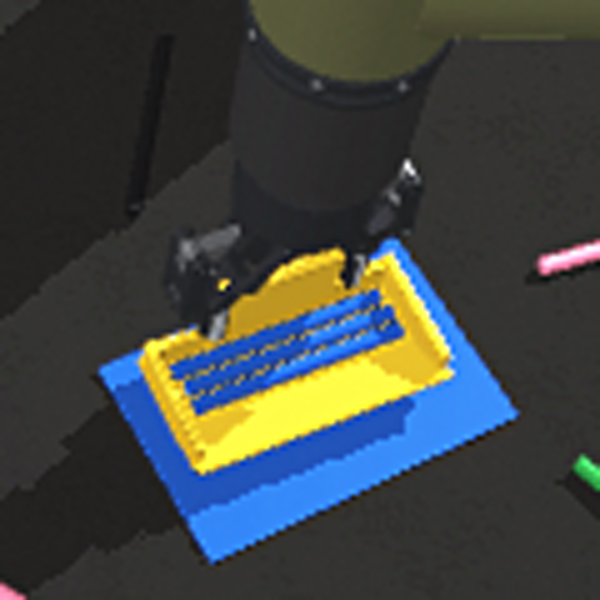

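```bash
python3 -m creep '[[[0,0,0,-0.008,0],[0,0,0,-0.015,0],[0,0,0,-0.018,0],[0,0,0,-0.018,0],[0,0,0,-0.018,0]]]' | head -2;python3 -m creep '[[[0,0,0,-0.018,0],[0,0,0,-0.018,0],[0,0,0,-0.018,0],[0,0,0,-0.012,0],[0,0,0,-0.006,0]]]'; python3 -m creep '[[[0,0.0071,-0.005,0,0],[0,0.0141,-0.010,0,0],[0,0.0212,-0.015,0,0],[0,0.0269,-0.019,0,0],[0,0.0269,-0.019,0,0]]]' | head -2; python3 -m creep '[[[0,0.0269,-0.019,0,0],[0,0.0269,-0.019,0,0],[0,0.0269,-0.019,0,0],[0,0.0269,-0.019,0,0],[0,0.0269,-0.019,0,0]]]' | head -2; python3 -m creep '[[[0,0.0269,-0.019,0,0],[0,0.0269,-0.019,0,0],[0,0.0269,-0.019,0,0],[0,0.0212,-0.015,0,0],[0,0.0141,-0.010,0,0]]]';python3 -m creep '[[[0,0.0071,-0.005,0,0],[0,0,0,0,-0.05],[0,0,0,0,-0.1],[0,0,0,0,-0.142],[0,0,0,0,-0.142]]]'; python3 -m creep '[[[0,0,0,0,-0.142],[0,0,0,0,-0.142],[0,0,0,0,-0.142],[0,0,0,0,-0.142],[0,0,0,0,-0.142]]]'; python3 -m creep '[[[0,0,0,0,-0.142],[0,0,0,0,-0.142],[0,0,0,0,-0.142],[0,0,0,0,-0.142],[0,0,0,0,-0.142]]]'; python3 -m creep '[[[0,0,0,0,-0.1],[0,0,0,0,-0.038],[0,0,0,0,0]]]'
python3 -c "
from h import *
to(633.1,-142.8,129,-1.466)
duo('g3.png',(130,100,160,160),(240,120,120,120),(400,400))"
```

```text
time_s: 5.2
position: [0.5052, 0.271, 0.1357]
time_s: 5.7
position: [0.5053, 0.2712, 0.2076]
tcp_rot: [-1.841, 2.542, 0.0]
ft_force: [0.3, 0.3, -3.2]
finger_gap: 0.0779
time_s: 6.2
position: [0.5394, 0.1559, 0.2041]
time_s: 6.7
position: [0.5875, -0.0019, 0.2042]
time_s: 7.2
position: [0.6289, -0.1379, 0.2039]
tcp_rot: [1.839, -2.545, -0.002]
ft_force: [-0.3, 0.5, -2.0]
finger_gap: 0.0779
time_s: 7.7
position: [0.6319, -0.1427, 0.2051]
tcp_rot: [2.354, -2.08, -0.001]
ft_force: [0.1, -0.3, -2.7]
finger_gap: 0.0782
time_s: 8.2
position: [0.6319, -0.1426, 0.2051]
tcp_rot: [-2.931, 1.132, 0.001]
ft_force: [-0.3, -0.5, -2.9]
finger_gap: 0.0779
time_s: 8.7
position: [0.6319, -0.1426, 0.2051]
tcp_rot: [-3.141, 0.042, 0.001]
ft_force: [-0.4, 0.2, -2.5]
finger_gap: 0.0779
time_s: 9.0
position: [0.632, -0.1427, 0.2051]
tcp_rot: [-3.137, -0.165, 0.0]
ft_force: [0.3, -0.3, -1.1]
finger_gap: 0.0776
t 9.0 p [ 632.  -142.7  205.1] phiy -1.466 tilt [-0.  0.] F [ 0.3 -0.3 -1.1] T [ 0.01 -0.07 -0.01] gap 77.6 q [ 0.09  0.17  0.14 -0.   -1.55  1.59]
tool shift mm [ 1.1  0.3 76.1]
spin 0.0
```

View pics/g3.png

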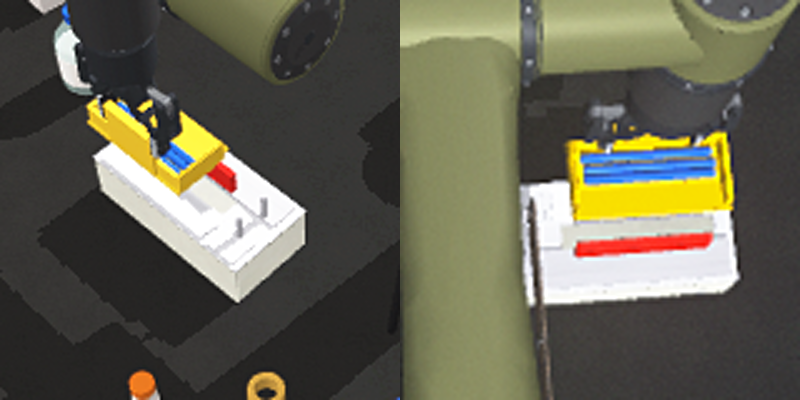

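```bash
python3 -m creep '[[[0,0,0,0.008,0],[0,0,0,0.014,0],[0,0,0,0.016,0],[0,0,0,0.016,0],[0,0,0,0.012,0]]]' 40 | head -2; python3 -m creep '[[[0,0,0,0.006,0],[0,0,0,0.004,0],[0,-0.003,0,0,0],[0,-0.002,0,0,0],[0,0,0,0,0]]]'; python3 -m creep '[[[0,-0.002,0,0,0],[0,0,0,0,0]]]'; python3 -m creep '[[[0,-0.002,0,0,0],[0,0,0,0,0]]]';python3 -c "
from h import *
st()"
```

```text
time_s: 9.6
position: [0.6313, -0.1431, 0.1364]
time_s: 10.1
position: [0.6273, -0.1438, 0.1304]
tcp_rot: [3.137, 0.164, 0.002]
ft_force: [-0.7, -0.7, -1.5]
finger_gap: 0.0777
time_s: 10.3
position: [0.6254, -0.1439, 0.13]
tcp_rot: [3.137, 0.164, 0.002]
ft_force: [0.2, -0.0, -2.0]
finger_gap: 0.0781
time_s: 10.5
position: [0.6233, -0.1441, 0.1297]
tcp_rot: [3.137, 0.164, 0.001]
ft_force: [0.8, 0.3, -0.9]
finger_gap: 0.0779
t 10.5 p [ 623.3 -144.1  129.7] phiy -1.466 tilt [ 0.001 -0.   ] F [ 0.8  0.3 -0.9] T [-0.05 -0.46  0.07] gap 77.9 q [ 0.09  0.16 -0.    0.   -1.41  1.59]
```

```bash
python3 -m creep '[[[0,-0.0025,0,-0.003,0],[0,-0.002,0,-0.0033,0],[0,0,0,0,0]]]' 30; python3 -m creep '[[[0,-0.0018,0,-0.003,0],[0,-0.0018,0,-0.003,0],[0,0,0,0,0]]]';python3 -c "
from h import *
st()
duo('g4.png',(130,100,120,120),(270,120,80,80),(400,400))"
```

```text
time_s: 10.8
position: [0.6217, -0.1436, 0.1365]
tcp_rot: [-3.136, -0.166, -0.013]
ft_force: [12.5, 0.2, -5.0]
finger_gap: 0.0779
time_s: 11.1
position: [0.6178, -0.144, 0.1428]
tcp_rot: [-3.137, -0.166, -0.012]
ft_force: [10.5, 0.7, -4.5]
finger_gap: 0.0776
t 11.1 p [ 617.8 -144.   142.8] phiy -1.465 tilt [0.008 0.001] F [10.5  0.7 -4.5] T [ 0.55 -3.86  0.44] gap 77.6 q [ 0.09  0.14 -0.   -0.   -1.42  1.59]
```

View pics/g4.png

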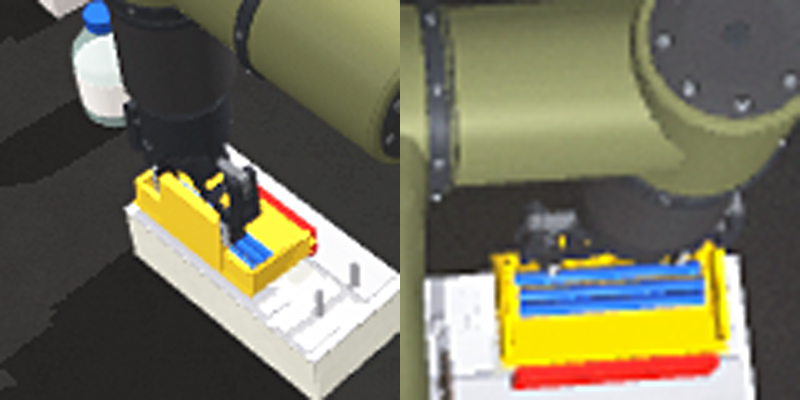

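```bash
cat >> h.py <<'E'
def tri(us,ut):
    A=[];b=[];
    for n,u in(('scene',us),('top',ut)):
        o=ray(n,u,0.);d=ray(n,u,.1)-o;d/=np.linalg.norm(d);P=np.eye(3)-np.outer(d,d);A.append(P);b.append(P@o)
    return np.linalg.lstsq(np.vstack(A),np.hstack(b),rcond=None)[0]
def box(p):
    p=np.array(p[:2])-[.5685,-.1495];c,s=np.cos(.104),np.sin(.104);return np.round(1000*np.array([c*p[0]+s*p[1],-s*p[0]+c*p[1]]),1)
E
python3 -c "
from h import *
p=tri((225.1,170.5),(291,193));print(p,box(p));s,q,M=st(0);print(box(q))
for z in(.09,.1,.11,.12):print(z,box(ray('top',(291,193),z)),box(ray('scene',(225.1,170.5),z)))"
```

```text
[ 0.54384769 -0.07526732  0.11121838] [-16.8  76.4]
[49.7  0.3]
0.09 [-11.7  72.9] [-28.6  65.4]
0.1 [-13.8  74. ] [-23.3  71.1]
0.11 [-15.9  75.2] [-18.   76.9]
0.12 [-17.9  76.3] [-12.7  82.6]
```

```bash
python3 -m creep '[[[0,0.003,0,0,0],[0,0,0,0.006,0],[0,0,0,0.007,0],[0,0,0,0,0]]]' 20; python3 -m creep '[[[0,-0.002,0,0,0],[0,-0.001,0,-0.0,0],[0,0,0,0,0]]]'; python3 -m creep '[[[0,-0.0021,0,-0.0028,0],[0,-0.0021,0,-0.0028,0],[0,-0.0022,0,-0.0026,0],[0,-0.0022,0,-0.0026,0],[0,0,0,0,0]]]';python3 -c "
from h import *
s,q,M=st();print(box(q))
duo('g5.png',(180,120,80,80),(270,140,80,80),(400,400))"
```

```text
time_s: 11.6
position: [0.6187, -0.1446, 0.1279]
tcp_rot: [3.137, 0.164, 0.003]
ft_force: [4.8, 0.8, -1.8]
finger_gap: 0.0779
time_s: 11.9
position: [0.6178, -0.1446, 0.1292]
tcp_rot: [3.137, 0.165, 0.012]
ft_force: [12.5, 0.6, -2.9]
finger_gap: 0.0778
time_s: 12.4
position: [0.6088, -0.145, 0.1395]
tcp_rot: [-3.136, -0.163, -0.01]
ft_force: [11.6, 2.3, -4.6]
finger_gap: 0.0777
t 12.4 p [ 608.8 -145.   139.5] phiy -1.467 tilt [0.006 0.001] F [11.6  2.3 -4.6] T [ 0.6  -4.44 -0.34] gap 77.7 q [ 0.09  0.12 -0.03 -0.   -1.42  1.59]
[40.5  0.2]
```

View pics/g5.png

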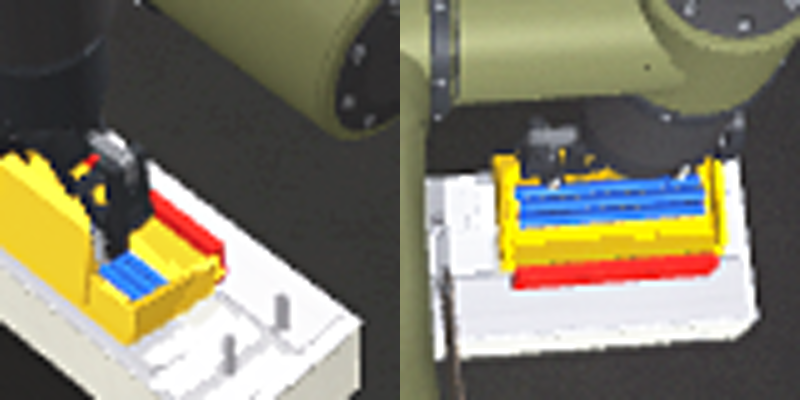

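```bash
python3 -m creep '[[[0,-0.0026,0,-0.0025,0],[0,-0.0026,0,-0.0025,0],[0,-0.0028,0,-0.0023,0],[0,-0.0028,0,-0.0023,0],[0,0,0,0,0]]]'; python3 -m creep '[[[0,-0.003,0,-0.002,0],[0,-0.003,0,-0.002,0],[0,-0.0031,0,-0.0017,0],[0,-0.0031,0,-0.0017,0],[0,0,0,0,0]]]';python3 -c "
from h import *
p=tri((223.4,174.4),(291,194));print(p,box(p))
s,q,M=st();print(box(q))"
```

```text
time_s: 13.0
position: [0.5975, -0.1466, 0.1491]
tcp_rot: [-3.137, -0.165, -0.008]
ft_force: [9.1, 0.5, -3.1]
finger_gap: 0.0776
time_s: 13.5
position: [0.585, -0.1478, 0.1564]
tcp_rot: [-3.137, -0.164, -0.007]
ft_force: [8.9, 1.7, -3.1]
finger_gap: 0.0781
[ 0.54623925 -0.07875768  0.0899115 ] [-14.8  72.7]
t 13.5 p [ 585.  -147.8  156.4] phiy -1.466 tilt [0.004 0.001] F [ 8.9  1.7 -3.1] T [ 0.28 -3.36  0.24] gap 78.1 q [ 0.08  0.05 -0.07 -0.   -1.44  1.59]
[16.6 -0. ]
```

```bash
python3 -m creep '[[[0,-0.003,0,-0.0015,0],[0,-0.003,0,-0.0012,0],[0,0.004,0,0,0],[0,0.005,0,0,0],[0,0.005,0,0,0]]]'; python3 -m creep '[[[0,0.004,0,0,0],[0,0.001,0,0,0],[0,0,0,0,0],[0,0,0,0,0]]]';python3 -c "
from h import *
s,q,M=st();print(box(q))
duo('g6.png',(180,120,80,80),(270,140,80,80),(400,400))"
```

```text
time_s: 14.0
position: [0.591, -0.1476, 0.1581]
tcp_rot: [3.137, 0.163, -0.005]
ft_force: [-0.8, 0.0, -1.9]
finger_gap: 0.0778
time_s: 14.4
position: [0.5965, -0.147, 0.1591]
tcp_rot: [3.137, 0.163, -0.0]
ft_force: [0.2, -0.5, -2.3]
finger_gap: 0.0777
t 14.4 p [ 596.5 -147.   159.1] phiy -1.467 tilt [-0. -0.] F [ 0.2 -0.5 -2.3] T [-0.02 -0.14  0.02] gap 77.7 q [ 0.08  0.09 -0.03  0.   -1.46  1.59]
[28.2 -0.4]
```

View pics/g6.png

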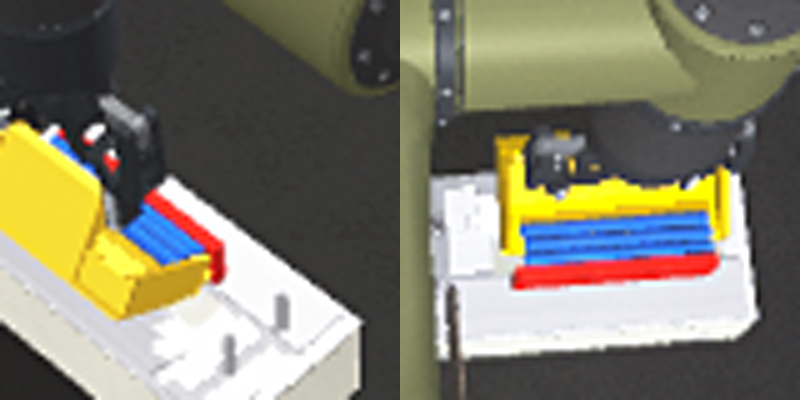

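```bash
python3 -m creep '[[[0,0,0,0,0],[0,0.002,0,0,0]]]'; python3 -c "
from h import *
p=tri((221,172),(292,191));print(p,box(p))
for n,u in(('scene',(221,172)),('top',(292,191))):
  for z in(.08,.09,.1):print(n,z,box(ray(n,u,z)))
a=pic('top');m=cv2.inRange(cv2.cvtColor(a,cv2.COLOR_BGR2HSV),(100,120,60),(125,255,255))[150:210,270:350]
print('top blue',m.sum()/255,np.argwhere(m).mean(0)+[150,270])
b=pic('scene');m=cv2.inRange(cv2.cvtColor(b,cv2.COLOR_BGR2HSV),(100,120,60),(125,255,255))[130:190,170:240]
print('scene blue',m.sum()/255,np.argwhere(m).mean(0)+[130,170]);st()"
```

```text
time_s: 14.7
position: [0.5985, -0.1467, 0.1594]
tcp_rot: [3.137, 0.164, 0.0]
ft_force: [0.1, -0.5, -2.4]
finger_gap: 0.078
[ 0.55330246 -0.0806261   0.10596911] [-8.  70.1]
scene 0.08 [-21.2  54.5]
scene 0.09 [-16.   60.3]
scene 0.1 [-10.8  66.1]
top 0.08 [-2.7 67.5]
top 0.09 [-4.8 68.7]
top 0.1 [-7.  69.9]
top blue 229.0 [186.96069869 312.38427948]
scene blue 101.0 [165.03960396 208.66336634]
t 14.8 p [ 598.7 -146.6  159.2] phiy -1.467 tilt [ 0. -0.] F [ 0.  -0.3 -2.5] T [-0.01  0.05 -0.02] gap 78.1 q [ 0.08  0.09 -0.02  0.   -1.46  1.59]
```

```bash
cat > blue.py <<'E'
from h import *
def n(im):return cv2.inRange(cv2.cvtColor(im,cv2.COLOR_BGR2HSV),(100,120,60),(125,255,255))
m=n(pic('top'))[150:215,270:350];print('top blue',m.sum()/255,np.argwhere(m).mean(0)+[150,270])
m=n(pic('scene'))[130:190,170:240];print('scene blue',m.sum()/255,np.argwhere(m).mean(0)+[130,170])
s,q,M=st();print(box(q))
E
python3 -m creep '[[[0,0.002,0,0,0],[0,0.001,0,0,0],[0,0,0,0,0]]]' |head -1; python3 blue.py;  python3 -m creep '[[[0,0.002,0,0,0],[0,0.001,0,0,0],[0,0,0,0,0]]]'|head -1; python3 blue.py
```

```text
time_s: 15.1
top blue 30.0 [188.73333333 318.96666667]
scene blue 0.0 [nan nan]
t 15.2 p [ 601.6 -146.4  159.1] phiy -1.467 tilt [-0. -0.] F [ 0.5 -1.2 -1.2] T [-0.02  0.02  0.02] gap 77.5 q [ 0.08  0.1  -0.02  0.   -1.46  1.59]
[33.3 -0.3]
time_s: 15.5
top blue 28.0 [188.35714286 317.92857143]
scene blue 0.0 [nan nan]
t 15.6 p [ 604.6 -146.   159.1] phiy -1.467 tilt [-0. -0.] F [ 0.  -0.  -1.9] T [-0.06  0.01  0.01] gap 77.6 q [ 0.08  0.11 -0.01  0.   -1.46  1.59]
[36.3 -0.3]blue.py:4: RuntimeWarning: Mean of empty slice.
  m=n(pic('scene'))[130:190,170:240];print('scene blue',m.sum()/255,np.argwhere(m).mean(0)+[130,170])
  ret = um.true_divide(
blue.py:4: RuntimeWarning: Mean of empty slice.
  m=n(pic('scene'))[130:190,170:240];print('scene blue',m.sum()/255,np.argwhere(m).mean(0)+[130,170])
  ret = um.true_divide(
```

```bash
python3 -m creep '[[[0,0.004,0,-0.01,0],[0,0.004,0,-0.02,0],[0,0.01,0,-0.025,0],[0,0.02,0,-0.02,0],[0,0.02,0,-0.01,0]]]' 80 |head -1; python3 -c "
from h import *
im=pic('top');b=pic('scene')
m=cv2.inRange(cv2.cvtColor(im,cv2.COLOR_BGR2HSV),(100,120,60),(125,255,255))[140:215,265:350];a=np.argwhere(m);print(len(a),a.min(0)+[140,265],a.max(0)+[140,265])
cv2.imwrite('pics/g7.png',np.hstack([cv2.resize(b[100:220,150:270],(400,400),interpolation=2),cv2.resize(im[120:220,260:360],(400,400),interpolation=2)]));st()"
```

```text
time_s: 16.1
65 [187 292] [189 325]
t 16.2 p [ 664.4 -139.8  246. ] phiy -1.466 tilt [ 0.003 -0.001] F [ 0.1 -0.2 -2.3] T [-0.03  0.12 -0.07] gap 77.8 q [ 0.09  0.25  0.31  0.   -1.63  1.59]
```

View pics/g7.png

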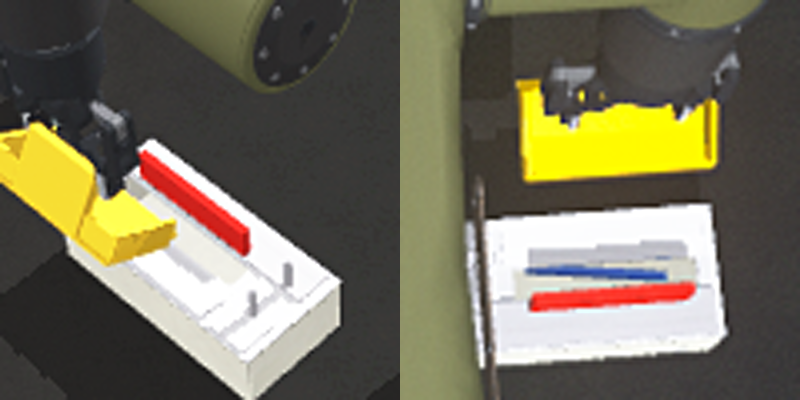

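```bash
python3 -c "
from h import *
for z in(.005,.025,.05,.07):
  a,b=ray('top',(292,187.5),z),ray('top',(326,188.7),z);print(z,box(a),box(b),np.round(np.linalg.norm(a-b)*1000))
print('scene proj of those at .07',proj('scene',ray('top',(309,188),.07)),proj('scene',ray('top',(309,188),.03)))
import numpy as np
# target: mat centre (511,309), tray x angle 1.30 -> fin = ctr-34*x
t=1.30;x=np.array([np.cos(t),np.sin(t)]);c=np.array([511,309])-34*x;print(c)
to(c[0],c[1],250,t+np.pi/2)"
```

```text
0.005 [26.7 57.3] [ 11.4 -68.5] 127.0
0.025 [22.2 59.7] [  7.2 -64.3] 125.0
0.05 [16.6 62.7] [  1.8 -59. ] 123.0
0.07 [12.1 65. ] [ -2.4 -54.8] 121.0
scene proj of those at .07 [203.74748641 170.34378836] [201.26986565 178.64135243]
[501.90503983 276.2390217 ]
t 16.2 p [ 664.4 -139.8  246. ] phiy -1.466 tilt [ 0.003 -0.001] F [ 0.1 -0.2 -2.3] T [-0.03  0.12 -0.07] gap 77.8 q [ 0.09  0.25  0.31  0.   -1.63  1.59]
tool shift mm [-118.2 -430.7   -4.7]
spin 1.946
```

```bash
python3 -m creep '[[[0,-0.0099,-0.0359,0,0],[0,-0.0099,-0.0359,0,0],[0,-0.0099,-0.0359,0,0],[0,-0.0099,-0.0359,0,0],[0,-0.0099,-0.0359,0,0]]]' |head -1;python3 -m creep '[[[0,-0.0099,-0.0359,0,0],[0,-0.0099,-0.0359,0,0],[0,-0.0099,-0.0359,0,0],[0,-0.0099,-0.0359,0,0],[0,-0.0099,-0.0359,0,0]]]' |head -1;python3 -m creep '[[[0,-0.0099,-0.0359,0,0],[0,-0.0099,-0.0359,0,0],[0,0,0,0.015,0.139],[0,0,0,0.015,0.139],[0,0,0,0.015,0.139]]]' |head -1;python3 -m creep '[[[0,0,0,0.015,0.139],[0,0,0,0.015,0.139],[0,0,0,0.015,0.139],[0,0,0,0.015,0.139],[0,0,0,0,0.139]]]' |head -1;python3 -m creep '[[[0,0,0,0,0.139],[0,0,0,0,0.139],[0,0,0,0,0.139],[0,0,0,0,0.139],[0,0,0,0,0.139]]]' |head -1;python3 -m creep '[[[0,0,0,0,0.139],[0,0,0,0,0]]]'; python3 -c "
from h import *
to(501.9,276.2,100,1.30+np.pi/2)"
```

```text
time_s: 16.7
time_s: 17.2
time_s: 17.7
time_s: 18.2
time_s: 18.7
time_s: 18.9
position: [0.4992, 0.2759, 0.1393]
tcp_rot: [-1.899, 2.502, -0.0]
ft_force: [0.6, 0.3, -1.1]
finger_gap: 0.0778
t 18.9 p [499.2 275.9 139.3] phiy 2.869 tilt [0. 0.] F [ 0.6  0.3 -1.1] T [ 0.03 -0.05  0.03] gap 77.8 q [ 0.86 -0.02 -0.18  0.   -1.42 -1.13]
tool shift mm [-1.  -2.5 39.3]
spin -0.001
```

```bash
python3 -m creep '[[[0,-0.0123,-0.0006,0.008,0],[0,-0.0123,-0.0006,0.012,0],[0,-0.0123,-0.0006,0.012,0],[0,-0.0123,-0.0007,0.012,0],[0,0,0,0.008,0]]]' 20; python3 -m creep '[[[0,0,0,0.004,0],[0,0,0,0,0]]]'; python3 -c "
from h import *
st()"
```

```text
time_s: 19.4
position: [0.5144, 0.3239, 0.0841]
tcp_rot: [1.903, -2.496, 0.0]
ft_force: [-0.6, -0.5, -2.1]
finger_gap: 0.078
time_s: 19.6
position: [0.5145, 0.3224, 0.0819]
tcp_rot: [1.901, -2.499, 0.001]
ft_force: [1.4, -0.1, -1.6]
finger_gap: 0.0782
t 19.6 p [514.5 322.4  81.9] phiy 2.871 tilt [-0.001 -0.001] F [ 1.4 -0.1 -1.6] T [-0.05 -0.04  0.02] gap 78.2 q [ 0.89  0.1  -0.15 -0.   -1.32 -1.16]
```

```bash
python3 -m creep '[[[0,0.002,0,0.003,0],[0,0.006,0,0.003,0],[0,0.006,0,0.003,0],[0,0,0,0,0]]]'; python3 -m creep '[[[0,0.0065,0,0.004,0],[0,0.0065,0,0.0042,0],[0,0,0,0,0]]]';  python3 -m creep '[[[0,0.0057,0,0.005,0],[0,0.0057,0,0.0053,0],[0,0,0,0,0]]]';python3 -c "
from h import *
to(501.9,276.2,45,1.30+np.pi/2)"
```

```text
time_s: 20.0
position: [0.5108, 0.3083, 0.0738]
tcp_rot: [1.9, -2.501, -0.0]
ft_force: [0.6, 0.1, -1.6]
finger_gap: 0.0783
time_s: 20.3
position: [0.508, 0.2968, 0.0668]
tcp_rot: [-1.899, 2.499, 0.001]
ft_force: [-1.0, 1.0, 3.4]
finger_gap: 0.078
time_s: 20.6
position: [0.5058, 0.2869, 0.0603]
tcp_rot: [-1.899, 2.496, -0.0]
ft_force: [-9.5, 0.1, 19.5]
finger_gap: 0.0779
t 20.6 p [505.8 286.9  60.3] phiy 2.872 tilt [0.005 0.003] F [-9.5  0.1 19.5] T [0.41 3.1  0.03] gap 77.9 q [ 0.86  0.05 -0.25  0.   -1.26 -1.13]
tool shift mm [11.4  0.9 15.3]
spin 0.001
```

```bash
python3 -m creep '[[[0,0.005,0,0.003,0],[0,0.003,0,0.002,0],[0,0,0,0,0]]]';  python3 -m creep '[[[0,0.003,0,0.003,0],[0,0,0,0.002,0],[0,0,0,0,0]]]';python3 -c "
from h import *
to(501.9,276.2,45,1.30+np.pi/2)
b=pic('scene','s8.png');y=cv2.inRange(cv2.cvtColor(b,cv2.COLOR_BGR2HSV),(20,120,110),(32,255,255))[220:310,260:380]
c=max(cv2.findContours(y,0,1)[0],key=cv2.contourArea);print((cv2.approxPolyDP(c,2.5,True)[:,0]+[260,220]).tolist())"
```

```text
time_s: 20.9
position: [0.5037, 0.2793, 0.0551]
tcp_rot: [-1.899, 2.495, -0.001]
ft_force: [-8.4, -1.1, 18.1]
finger_gap: 0.0777
time_s: 21.2
position: [0.503, 0.275, 0.051]
tcp_rot: [-1.9, 2.497, -0.004]
ft_force: [-11.4, -7.1, 24.7]
finger_gap: 0.0778
t 21.2 p [503. 275.  51.] phiy 2.872 tilt [0.004 0.   ] F [-11.4  -7.1  24.7] T [-1.71  3.55  0.13] gap 77.8 q [ 0.85  0.03 -0.29  0.   -1.25 -1.12]
tool shift mm [-0.8  1.4  5.9]
spin 0.001
[[337, 239], [330, 249], [327, 242], [321, 243], [308, 253], [305, 260], [297, 255], [287, 260], [301, 284], [348, 262]]
```

```bash
python3 -m creep '[[[0,0,0,0.002,0],[0,0,0,0.001,0],[1,0,0,0,0],[1,0,0,0,0],[1,0,0,0,0]]]';python3 -m creep '[[[1,0,0,0,0],[1,0,0,-0.004,0],[1,0,0,-0.008,0],[1,0,0,-0.012,0],[1,0,0,-0.02,0]]]';python3 -m creep '[[[1,0,0,-0.03,0],[1,0,0,-0.03,0],[1,0,0,-0.03,0],[1,0,0,-0.03,0],[1,0,0,0,0]]]';python3 -c "
from h import *
st()
b=pic('scene','s9.png');y=cv2.inRange(cv2.cvtColor(b,cv2.COLOR_BGR2HSV),(20,120,110),(32,255,255))[220:310,260:380]
c=max(cv2.findContours(y,0,1)[0],key=cv2.contourArea);print((cv2.approxPolyDP(c,2.5,True)[:,0]+[260,220]).tolist())
a=pic('top','t9.png');
for n,c in(('yellow',((20,120,110),(32,255,255))),('blue',((100,150,80),(118,255,255)))):
  m=cv2.inRange(cv2.cvtColor(a,cv2.COLOR_BGR2HSV),*c)[160:245,150:215];k=max(cv2.findContours(m,0,1)[0],key=cv2.contourArea);print(n,cv2.contourArea(k),(cv2.approxPolyDP(k,2.5,True)[:,0]+[150,160]).tolist())
"
```

```text
time_s: 21.75
position: [0.5014, 0.275, 0.042]
tcp_rot: [1.9, -2.5, 0.0]
ft_force: [-0.2, 1.0, -0.9]
finger_gap: 0.0852
time_s: 22.25
position: [0.5013, 0.2749, 0.0869]
tcp_rot: [1.9, -2.5, 0.0]
ft_force: [0.4, 0.2, -0.2]
finger_gap: 0.0854
time_s: 22.75
position: [0.5034, 0.276, 0.2136]
tcp_rot: [-1.895, 2.493, -0.001]
ft_force: [-0.3, -0.7, 0.3]
finger_gap: 0.0852
t 22.75 p [503.4 276.  213.6] phiy 2.871 tilt [0.008 0.005] F [-0.3 -0.7  0.3] T [ 0.01 -0.03  0.05] gap 85.2 q [ 0.85 -0.04 -0.06  0.   -1.54 -1.12]
[[335, 238], [327, 242], [325, 236], [304, 245], [297, 256], [288, 259], [300, 283], [348, 262]]
yellow 777.5 [[191, 185], [181, 201], [181, 212], [176, 214], [172, 223], [192, 230], [205, 190]]
blue 338.5 [[190, 181], [207, 190], [194, 230], [171, 225], [172, 218], [165, 213], [159, 227], [192, 237], [209, 186]]
```

```bash
python3 -c "
from h import *
f=lambda u,z:ray('scene',u,z)[:2]*1000
for nm,c in(('old',[(288.6,260.4),(338.5,243.5),(349.6,264.8),(302,285.2)]),('new',[(288,259),(335,238),(348,262),(300,283)])):
  a=[f(u,z) for u,z in zip(c,(.031,.031,.031,.018))];print(nm,np.round(a,1).tolist(),np.mean(a,0),[np.round(np.arctan2(*(a[i]-a[j])[::-1]),3) for i,j in((1,0),(2,3))])
"
```

```text
old [[575.4, 238.6], [430.2, 294.2], [457.1, 360.2], [595.0, 312.8]] [514.45874199 301.45014831] [np.float64(2.776), np.float64(2.81)]
new [[573.6, 234.3], [424.4, 275.3], [454.0, 351.5], [594.6, 304.6]] [511.6515351  291.42926679] [np.float64(2.874), np.float64(2.819)]
```

```bash
python3 -m creep '[[[1,0.04,0,0,-0.145],[1,0.04,0,0,-0.145],[1,0.04,0.006,0,-0.145],[1,0.03,0.006,0,-0.145],[1,0,0,0,-0.145]]]' | head -2;python3 -c "
from h import *
st()
b=pic('scene','s10.png');a=pic('top','t10.png')
o=np.hstack([cv2.resize(b[220:310,270:370],(450,405),interpolation=2),cv2.resize(a[170:245,152:220],(350,405),interpolation=2)])
cv2.imwrite('pics/v12.png',o)"
```

```text
time_s: 23.35
position: [0.4791, 0.1234, 0.2064]
t 23.35 p [479.1 123.4 206.4] phiy -2.684 tilt [-0. -0.] F [-0.1  0.1  0.6] T [ 0.03 -0.05 -0.03] gap 85.6 q [ 0.66 -0.25 -0.26  0.   -1.56 -0.2 ]
```

View pics/v12.png

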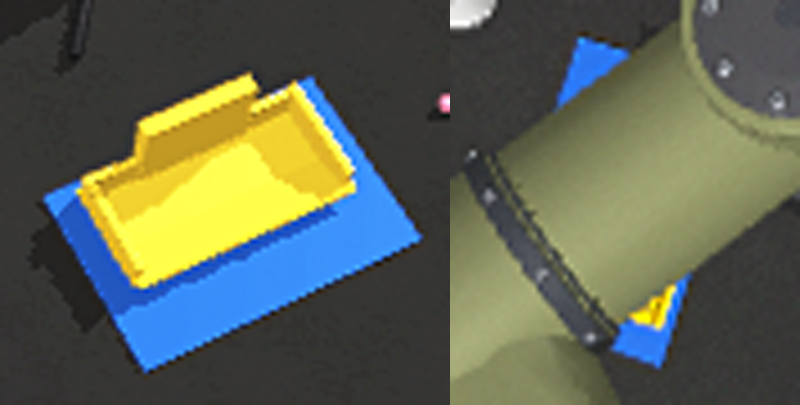

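```bash
python3 -c "
from h import *
f=lambda u,z:ray('scene',u,z)[:2]*1000
for nm,e,l in(('old',[(301.5,250.8),(328.3,240.6)],[(302,285.2),(344.3,269.7)]),('new',[(300.4,247.1),(325.8,236.7)],[(301.1,283.8),(348.9,262)])):
  a=[f(u,.065) for u in e];d=a[1]-a[0];y=d/np.linalg.norm(d);x=np.array([y[1],-y[0]]);m=np.mean(a,0)
  print(nm,np.round(a,1).tolist(),np.linalg.norm(d),'yaw x',np.arctan2(x[1],x[0]),'grip',m+6*x,'centre',m+40*x)
  print(' lip',[f(u,.018).round(1).tolist() for u in l])
for i in [(288.2,261.1),(335.8,238.9),(348.9,259.6)]:print(f(i,.031))
"
```

```text
old [[542.1, 251.8], [463.0, 278.4]] 83.4950139689495 yaw x 1.2460589630612378 grip [504.43919287 270.75743024] centre [515.28722905 302.98040514]
 lip [[595.0, 312.8], [473.1, 357.8]]
new [[536.2, 241.6], [459.1, 265.2]] 80.67391494549636 yaw x 1.2739689214574519 grip [499.38326706 259.11116081] centre [509.32785325 291.62431516]
 lip [[594.0, 308.3], [445.4, 350.3]]
[577.75681504 239.41814984]
[424.88279292 278.81868298]
[446.48502888 348.17562339]
```

```bash
python3 -m creep '[[[1,0,0,0,-0.136],[1,0,0,0,-0.136],[1,0,0,0,-0.136],[1,0,0,0,-0.136],[1,0,0,0,-0.136]]]' | head -1;python3 -m creep '[[[1,0,0,0,-0.136],[1,0,0,0,0]]]' | head -1; python3 -c "
from h import *
to(500,260,120,-1.868)"
```

```text
time_s: 23.95
time_s: 24.15
t 24.15 p [479.4 126.8 205.9] phiy -1.873 tilt [-0.001 -0.001] F [ 0.1 -0.1 -0. ] T [-0.01 -0.04  0.01] gap 85.3 q [ 0.67 -0.24 -0.25 -0.   -1.56  0.6 ]
tool shift mm [ -19.9 -133.4   85.7]
spin -0.005
```

```bash
python3 -m creep '[[[1,-0.005,-0.0335,0.01,0],[1,-0.005,-0.0335,0.02,0],[1,-0.005,-0.0335,0.025,0],[1,-0.005,-0.033,0.03,0],[1,0,0,0.03,0]]]' | head -2; python3 -m creep '[[[1,0,0,0.02,0],[1,0,0,0.014,0],[1,0,0,0,0],[0,0,0,0,0],[0,0,0,0,0]]]' 40;python3 -m creep '[[[0,0,0,0,0],[0,0,0,0,0],[0,0,0,0,0],[0,0,0,0,0],[0,0,0,0,0]]]'; python3 -c "
from h import *
st()"
```

```text
time_s: 24.65
position: [0.4998, 0.2629, 0.0895]
time_s: 25.15
position: [0.5009, 0.2602, 0.0593]
tcp_rot: [-3.104, 0.472, -0.003]
ft_force: [-0.4, -0.3, 0.1]
finger_gap: 0.0593
time_s: 25.65
position: [0.5004, 0.2599, 0.0582]
tcp_rot: [-3.106, 0.471, -0.001]
ft_force: [-0.2, -0.1, 3.5]
finger_gap: 0.0111
t 25.65 p [500.4 259.9  58.2] phiy -1.872 tilt [0.001 0.   ] F [-0.2 -0.1  3.5] T [-0.16  0.29 -0.01] gap 11.1 q [ 0.84  0.01 -0.3   0.   -1.26  0.43]
```

```bash
python3 -m creep '[[[0,0,0,-0.004,0],[0,0,0,-0.004,0],[0,-0.0015,-0.008,0,-0.015],[0,-0.0015,-0.008,0,-0.015],[0,0,0,0,0]]]';python3 -m creep '[[[0,0,0,0.003,0],[0,0,0,0.003,0],[0,0,0,0.002,0],[0,0,0,0,0]]]'; python3 -c "
from h import *
st()"
```

```text
time_s: 26.15
position: [0.5018, 0.277, 0.0652]
tcp_rot: [3.113, -0.422, -0.001]
ft_force: [0.6, 0.6, -1.7]
finger_gap: 0.0113
time_s: 26.55
position: [0.5019, 0.2758, 0.0583]
tcp_rot: [3.113, -0.424, 0.0]
ft_force: [-3.7, 0.3, 3.6]
finger_gap: 0.0108
t 26.55 p [501.9 275.8  58.3] phiy -1.841 tilt [ 0. -0.] F [-3.7  0.3  3.6] T [-0.19  1.03  0.05] gap 10.8 q [ 0.85  0.03 -0.28  0.   -1.27  0.45]
```

```bash
python3 -m creep '[[[1,0,0,0,0],[1,0,0,0,0],[1,0,0,0,0],[1,0,0,0,0],[1,0,0,-0.01,0]]]';python3 -m creep '[[[1,0,0,-0.02,0],[1,0,0,-0.03,0],[1,0,0,-0.04,0],[1,0,0,-0.04,0.12],[1,0,0,0,0.12]]]'|head -2;python3 -m creep '[[[1,0,0,0,0.12],[1,0,0,0,0.12],[1,0,0,0,0.12],[1,0,0,0,0.12],[1,0,0,0,0.12]]]'|head -2; python3 -m creep '[[[1,0,0,0,0.12],[1,0,0,0,0.12],[1,0,0,0,0.117]]]'|head -1; python3 -c "
from h import *
to(546.6,-151.8,180,-3.038)"
```

```text
time_s: 27.05
position: [0.5011, 0.2753, 0.0663]
tcp_rot: [3.111, -0.424, -0.003]
ft_force: [0.6, 0.4, 0.3]
finger_gap: 0.082
time_s: 27.55
position: [0.5042, 0.2769, 0.2061]
time_s: 28.05
position: [0.502, 0.2759, 0.1985]
time_s: 28.35
t 28.35 p [502.  275.9 198.5] phiy -3.044 tilt [0.001 0.   ] F [-0.1  0.6  0.5] T [-0.05  0.01  0.  ] gap 85.6 q [ 0.85 -0.03 -0.08  0.   -1.52 -0.75]
tool shift mm [430.   -2.5  18.4]
spin -0.006
```

```bash
python3 -m creep '[[[1,0.0358,0,0,0],[1,0.0358,0,0,0],[1,0.0358,0,0,0],[1,0.0358,0,0,0],[1,0.0358,0,0,0]]]'|head -1; python3 -m creep '[[[1,0.0358,0,0,0],[1,0.0358,0,0,0],[1,0.0358,0,0,0],[1,0.0358,0,0,0],[1,0.0358,0,0,0]]]'|head -1; python3 -m creep '[[[1,0.0358,0,0,0],[1,0.0358,0,0,0],[1,0,0,0,0]]]'|head -1; python3 -c "
from h import *
to(546.6,-151.8,100,-3.038)
b=pic('scene','s11.png');a=pic('top','t11.png')
m=cv2.inRange(cv2.cvtColor(b,cv2.COLOR_BGR2HSV),(20,120,110),(32,255,255))[220:310,260:380]
c=max(cv2.findContours(m,0,1)[0],key=cv2.contourArea);print((cv2.approxPolyDP(c,1.5,True)[:,0]+[260,220]).tolist())
m=cv2.inRange(cv2.cvtColor(a,cv2.COLOR_BGR2HSV),(20,120,110),(32,255,255))[160:245,150:215]
c=max(cv2.findContours(m,0,1)[0],key=cv2.contourArea);r=cv2.boxPoints(cv2.minAreaRect(c))+[150,160];print(r.tolist());t=np.array([ray('top',u,.031)[:2] for u in r]);print(np.round(t*1000,1).tolist(),t.mean(0), 'old ctr',np.mean([[451.5,357.5],[601.1,306.8],[570.1,229.1],[422.1,281.4]],0))
"
```

```text
time_s: 28.85
time_s: 29.35
time_s: 29.65
t 29.65 p [ 545.8 -154.9  198.2] phiy -3.043 tilt [-0.    -0.001] F [ 0.   0.7 -0.6] T [ 0.07 -0.01  0.  ] gap 85.5 q [ 0.08 -0.05 -0.09  0.   -1.52  0.02]
tool shift mm [-3.1 -1.1 98.2]
spin -0.005
[[339, 243], [330, 247], [328, 241], [305, 252], [304, 258], [301, 261], [292, 265], [292, 269], [304, 288], [352, 266], [351, 260]]
[[166.30000114440918, 223.10000228881836], [180.100004196167, 181.70000076293945], [201.4000015258789, 188.79999923706055], [187.5999984741211, 230.1999969482422]]
[[443.1, 363.8], [597.0, 323.8], [571.7, 244.2], [419.1, 285.8]] [0.50772726 0.30441155] old ctr [511.2 293.7]
```

```bash
python3 -m creep '[[[1,-0.003,-0.001,0.02,0],[0.6,0,0,0.025,0],[0.6,0,0,0.025,0],[0.6,0,0,0.018,0],[0.6,0,0,0.01,0]]]';python3 -m creep '[[[0,0,0,0,0],[0,0,0,0,0],[0,0,0,0,0],[0,0,0,0,0],[0,0,0,0,0]]]' 30; python3 -c "
from h import *
s,q,M=st();print(box(q))"
```

```text
time_s: 30.25
position: [0.5462, -0.1471, 0.0982]
tcp_rot: [2.334, -2.102, -0.002]
ft_force: [-0.2, -1.0, -0.0]
finger_gap: 0.051
time_s: 30.75
position: [0.548, -0.1481, 0.1014]
tcp_rot: [-2.331, 2.102, -0.004]
ft_force: [3.1, 3.3, 5.3]
finger_gap: 0.0093
t 30.75 p [ 548.  -148.1  101.4] phiy -3.039 tilt [ 0.004 -0.   ] F [3.1 3.3 5.3] T [ 0.78 -0.75 -0.32] gap 9.3 q [ 0.09 -0.02 -0.24  0.   -1.34  0.01]
[-20.3   3.5]
```

```bash
python3 -m creep '[[[0,0,-0.005,0,0],[0,0,-0.006,0,0],[0,0,-0.006,0,0],[0,0,-0.006,0,0],[0,0,-0.004,0,0]]]';python3 -m creep '[[[0,0,-0.002,0,0],[0,0,-0.002,0,0],[0,0,0,0,0]]]';python3 -m creep '[[[0,0,-0.002,0,0],[0,0,0,0,0]]]';python3 -c "
from h import *
s,q,M=st();print(box(q))"
```

```text
time_s: 31.25
position: [0.5742, -0.1456, 0.1013]
tcp_rot: [-2.333, 2.104, -0.002]
ft_force: [-2.1, 2.3, 7.1]
finger_gap: 0.0092
time_s: 31.55
position: [0.5782, -0.1452, 0.1013]
tcp_rot: [-2.332, 2.104, -0.002]
ft_force: [0.5, 2.2, 6.7]
finger_gap: 0.0092
time_s: 31.75
position: [0.5801, -0.1451, 0.1013]
tcp_rot: [-2.333, 2.104, -0.002]
ft_force: [-0.9, 2.2, 6.9]
finger_gap: 0.0091
t 31.75 p [ 580.1 -145.1  101.3] phiy -3.039 tilt [ 0.001 -0.001] F [-0.9  2.2  6.9] T [ 0.66  0.37 -0.25] gap 9.1 q [ 0.09  0.07 -0.16  0.   -1.35  0.01]
[12.   3.2]
```

```bash
python3 -m creep '[[[0,0,-0.001,0,0],[0,0,0,0,0]]]';python3 -m creep '[[[0,0,-0.001,0,0],[0,0,0,0,0]]]';python3 -m creep '[[[0,0,-0.001,0,0],[0,0,0,0,0]]]';python3 -c "
from h import *
s,q,M=st();print(box(q))"
```

```text
time_s: 31.95
position: [0.5809, -0.145, 0.1014]
tcp_rot: [-2.333, 2.104, -0.002]
ft_force: [-2.4, 2.8, 7.9]
finger_gap: 0.009
time_s: 32.15
position: [0.5809, -0.145, 0.1014]
tcp_rot: [2.332, -2.103, -0.001]
ft_force: [-5.8, 3.4, 10.4]
finger_gap: 0.0097
time_s: 32.35
position: [0.581, -0.145, 0.1013]
tcp_rot: [2.33, -2.103, -0.003]
ft_force: [-11.3, 2.9, 11.6]
finger_gap: 0.0092
t 32.35 p [ 581.  -145.   101.3] phiy -3.039 tilt [-0.004 -0.001] F [-11.3   2.9  11.6] T [ 1.2   3.39 -0.25] gap 9.2 q [ 0.09  0.07 -0.15  0.   -1.35  0.01]
[12.9  3.2]
```

```bash
python3 -m creep '[[[1,0,0,0,0],[1,0,0,0,0],[1,0,0,0,0],[1,0,0,0,0],[1,0,0,-0.02,0]]]';python3 -m creep '[[[1,0,0,-0.03,0],[1,0,0,-0.04,0],[1,0,0,-0.03,0],[1,0,0,0,0]]]' | head -2;python3 -c "
from h import *
a=pic('top','t12.png');b=pic('scene','s12.png')
hs=lambda im:cv2.cvtColor(im,cv2.COLOR_BGR2HSV)
for n,im,(x0,y0,x1,y1) in(('top',a,(245,120,270,145)),('scene',b,(175,240,200,275))):
  m=cv2.inRange(hs(im),(5,150,120),(18,255,255))[y0:y1,x0:x1];k=np.argwhere(m).mean(0)[::-1]+[x0,y0];print('vial cap',n,k,ray(n,k,.065))
for n,im,(x0,y0,x1,y1) in(('top',a,(222,150,246,176)),('scene',b,(222,242,250,272))):
  m=cv2.inRange(hs(im),(12,110,60),(34,255,255))[y0:y1,x0:x1];k=max(cv2.findContours(m,0,1)[0],key=cv2.contourArea);(cx,cy),r=cv2.minEnclosingCircle(k);print('sleeve',n,cx+x0,cy+y0,r,cv2.boundingRect(k),ray(n,(cx+x0,cy+y0),.015))
for n,im in(('top',a),('scene',b)):
  m=cv2.inRange(hs(im),(0,180,120),(6,255,255));k=max(cv2.findContours(m,0,1)[0],key=cv2.contourArea);print('bar',n,cv2.boxPoints(cv2.minAreaRect(k)).round(1).tolist())
to(672,127,180,-3.038)"
```

```text
time_s: 32.85
position: [0.5808, -0.1443, 0.1163]
tcp_rot: [2.33, -2.102, -0.008]
ft_force: [0.3, 0.3, 0.3]
finger_gap: 0.0807
time_s: 33.25
position: [0.5843, -0.1452, 0.2255]
vial cap top [nan nan] [nan nan nan]
vial cap scene [186.38461538 253.57142857] [0.78592586 0.04959755 0.065     ]
sleeve top 231.5 167.5 3.5356338024139404 (7, 15, 6, 6) [0.65942204 0.13793006 0.015     ]
sleeve scene 236.0 257.0 8.944372177124023 (6, 7, 16, 17) [0.67419238 0.12691997 0.015     ]
bar top [[292.0, 183.0], [316.0, 183.0], [316.0, 187.0], [292.0, 187.0]]
bar scene [[180.89999389648438, 156.0], [185.10000610351562, 150.5], [219.10000610351562, 177.0], [214.89999389648438, 182.5]]
t 33.35 p [ 582.8 -144.5  220.1] phiy -3.039 tilt [0.001 0.   ] F [-0.2 -0.9 -0.9] T [-0.01  0.01 -0.  ] gap 85.3 q [ 0.09  0.04  0.03 -0.   -1.56  0.01]
tool shift mm [-260.9 -116.6   40.3]
spin -0.001<string>:6: RuntimeWarning: Mean of empty slice.
  ret = um.true_divide(
```

```bash
python3 -m creep '[[[1,-0.0326,-0.0147,0,0],[1,-0.0326,-0.0147,0,0],[1,-0.0326,-0.0147,0,0],[1,-0.0326,-0.0147,0,0],[1,-0.0326,-0.0147,0,0]]]'|head -1;python3 -m creep '[[[1,-0.0326,-0.0147,0.01,0],[1,-0.0326,-0.0147,0.02,0],[1,-0.0326,-0.0147,0.02,0],[1,0,0,0.02,0],[1,0,0,0,0]]]'|head -2;python3 -c "
from h import *
to(672.5,127,18,-3.038)"
```

```text
time_s: 33.85
time_s: 34.35
position: [0.6705, 0.1275, 0.1432]
t 34.35 p [670.5 127.5 143.2] phiy -3.037 tilt [-0.009 -0.003] F [-0.8  0.1 -0.9] T [-0.04  0.03  0.  ] gap 85.6 q [ 0.48  0.28  0.16 -0.   -1.46 -0.37]
tool shift mm [  0.4  -3.2 125.2]
spin 0.001
```

```bash
python3 -m creep '[[[1,0.0005,-0.002,0.025,0],[1,0,0,0.03,0],[1,0,0,0.03,0],[1,0,0,0.02,0],[1,0,0,0.012,0]]]'|head -2;python3 -m creep '[[[1,0,0,0.005,0],[1,0,0,0.002,0],[0.7,0,0,0,0],[0.5,0,0,0,0],[0,0,0,0,0]]]' 40;python3 -m creep '[[[0,0,0,0,0],[0,0,0,0,0],[0,0,0,0,0]]]';python3 -c "
from h import *
to(672.5,127,18,-3.038)"
```

```text
time_s: 34.85
position: [0.6739, 0.1254, 0.0308]
time_s: 35.35
position: [0.6752, 0.1268, 0.0267]
tcp_rot: [-2.332, 2.103, -0.001]
ft_force: [-0.1, 0.4, 1.0]
finger_gap: 0.0441
time_s: 35.65
position: [0.6754, 0.1268, 0.0269]
tcp_rot: [-2.332, 2.103, -0.002]
ft_force: [-1.6, 1.0, 5.3]
finger_gap: 0.0413
t 35.65 p [675.4 126.8  26.9] phiy -3.038 tilt [0.002 0.   ] F [-1.6  1.   5.3] T [ 0.23  0.29 -0.  ] gap 41.3 q [ 0.48  0.34  0.02  0.   -1.25 -0.37]
tool shift mm [-0.4  2.9  8.9]
spin -0.0
```

```bash
python3 -m creep '[[[0.65,0,0,0,0],[0.65,0,0,0,0],[0.65,0,0,0.004,0],[0.65,0,0,0.003,0],[0.65,0,0,0,0]]]'|head -2;python3 -m creep '[[[0,0,0,0,0],[0,0,0,0,0],[0,0,0,0,0],[0,0,0,0,0]]]' 50;python3 -m creep '[[[0,0,0,-0.01,0],[0,0,0,-0.02,0],[0,0,0,-0.03,0],[0,0,0,-0.03,0],[0,0,0,-0.03,0]]]';python3 -c "
from h import *
b=pic('scene','s13.png')
to(573,-28.6,180,-3.038)"
```

```text
time_s: 36.15
position: [0.6741, 0.1264, 0.0173]
time_s: 36.55
position: [0.6746, 0.1266, 0.0185]
tcp_rot: [2.333, -2.104, -0.0]
ft_force: [0.8, -0.0, -0.4]
finger_gap: 0.0417
time_s: 37.05
position: [0.6747, 0.1265, 0.1407]
tcp_rot: [-2.333, 2.104, -0.001]
ft_force: [-0.3, 0.6, -0.6]
finger_gap: 0.0421
t 37.1 p [676.9 126.6 147.7] phiy -3.038 tilt [0.009 0.001] F [0.4 0.4 6. ] T [-0.04 -0.2  -0.  ] gap 41.6 q [ 0.48  0.28  0.16  0.   -1.45 -0.37]
tool shift mm [143.6 119.1 -33.4]
spin -0.0
```

```bash
python3 -m creep '[[[0,0.010,0.008,-0.01,0],[0,0.0239,0.0199,-0.01,0],[0,0.0239,0.0199,0,0],[0,0.0239,0.0199,0,0],[0,0.0239,0.0199,0,0]]]'|head -2;python3 -m creep '[[[0,0.0239,0.0199,0,0],[0,0.014,0.012,0,0],[0,0,0,0,0],[0,0,0,0,0]]]'|head -2;python3 -c "
from h import *
to(573,-29,134,-3.038)
b=pic('scene','s14.png');
cv2.imwrite('pics/x.png',b)
hs=cv2.cvtColor(b,cv2.COLOR_BGR2HSV)
m=cv2.inRange(hs,(12,110,60),(34,255,255))[130:230,170:280]
for k in cv2.findContours(m,0,1)[0]:
  if cv2.contourArea(k)>20:print(cv2.contourArea(k),(np.array(cv2.minEnclosingCircle(k)[0])+[170,130]),np.array(cv2.boundingRect(k))+[170,130,0,0])
q=np.array([.573,-.029,.15]);print('expected sleeve px',proj('scene',robot.read_state()['position']-np.array([0,0,.005])))"
```

```text
time_s: 37.6
position: [0.5971, 0.0111, 0.1586]
time_s: 38.0
position: [0.5706, -0.0286, 0.1588]
t 38.0 p [570.6 -28.6 158.8] phiy -3.039 tilt [0. 0.] F [ 0.3  1.  -0.8] T [0.02 0.01 0.01] gap 41.7 q [ 0.3  -0.03 -0.15 -0.   -1.45 -0.2 ]
tool shift mm [ 0.7 -2.4 24.8]
spin -0.001
107.5 [229. 176.] [224 168  11  17]
expected sleeve px [227.36152385 175.94354661]
```

```bash
python3 -m creep '[[[0,0.0007,-0.0024,0.012,0],[0,0,0,0.01,0],[0,0,0,0.004,0],[0,0,0,0,0],[0,0,0,0,0]]]';python3 -c "
from h import *
to(573,-29,124,-3.038)
s,q,M=st(0);print(box(q))
b=pic('scene','s15.png');a=pic('top','t15.png')
g=cv2.cvtColor(b,cv2.COLOR_BGR2GRAY);print(g[168:200:1,214:242])
print('pins px exp',proj('scene',[.5732,-.0288,.102]),'tips',[proj('scene',[.5732+.9946*k,-.0288+.1038*k,.108]) for k in(-.0055,.0055)])
"
```

```text
time_s: 38.55
position: [0.5732, -0.0288, 0.1325]
tcp_rot: [2.333, -2.103, 0.0]
ft_force: [-0.2, -0.7, -1.2]
finger_gap: 0.0413
t 38.55 p [573.2 -28.8 132.5] phiy -3.038 tilt [-0. -0.] F [-0.2 -0.7 -1.2] T [-0.02 -0.03  0.05] gap 41.3 q [ 0.3  -0.01 -0.18  0.   -1.4  -0.2 ]
tool shift mm [0.2 0.2 8.5]
spin -0.0
[ 17.2 119.6]
[[110 132  54  41  37  34  32  33  32  36  43  47  49  30  30  31  35  41
   45  33  32  33  32  33  54  51  52  51]
 [106 105  38  39  35  32  32  32  33  36  43  44  33  28  46  32  73  40
   45  34  33  32  33  33  53  52  50  51]
 [106  84  38  37  33  32  32  32  32  35  43  39  26  60 207  24  35  38
   40  38  32  32  44  34  52  52  51  51]
 [ 94  61  32  32  31  33  32  32  33  42  43  36  34 161 255  23  27  39
   39  35  37  31  38  41  51  52  51  51]
 [ 72  63  44  37  33  30  31  32  33  42  38  27  74 255 255  96  24  31
   38  47 115  73  29  79  44  48  51  51]
 [ 62  56  41  41  40  37  36  33  32  43  37  30  56 230 255  96  31  27
   29  35  80 149  92 255  67  46  45  50]
 [ 64  52  42  42  43  41  42  42  41  43  34  28  48 174 167 170 129  
[... 2391 characters left out ...]
 208 209 209 208 207 206 207 205 212 214 200 197 214 215 199 184 181
  180 207 193 255 255 255 255 229 166 183]
 [211 209 206 209 209 209 208 206 206 205 210 214 214 210 210 214 213 190
  160 238 255 255 255 255 251 160 183 185]
 [211 212 209 207 209 209 209 209 206 206 205 208 213 213 208 206 214 213
  224 255 255 255 251 158 150 184 185 187]
 [203 210 210 211 209 209 210 209 209 209 207 206 207 213 214 213 202 164
  205 228 255 234 174 164 186 185 185 185]
 [196 195 211 211 212 209 209 210 208 208 209 209 207 207 211 195 168 217
  218 215 182 171 184 186 187 185 184 184]]
pins px exp [227.20796118 186.9526626 ] tips [array([228.44941611, 184.62980796]), array([225.81647708, 186.86353256])]
```

```bash
python3 -m creep '[[[0,0,0,0.004,0],[0,0,0,0.003,0],[0,0,0,0,0]]]';python3 -m creep '[[[0,0,0,0.003,0],[0,0,0,0.002,0],[0,0,0,0,0]]]';python3 -c "
from h import *
st();print(proj('scene',[.5787,-.0283-.0,.074]))"
```

```text
time_s: 38.95
position: [0.5728, -0.0289, 0.1249]
tcp_rot: [2.332, -2.104, -0.001]
ft_force: [-0.1, -1.1, -0.7]
finger_gap: 0.0421
time_s: 39.25
position: [0.5729, -0.0289, 0.1201]
tcp_rot: [2.332, -2.104, -0.001]
ft_force: [0.0, -0.4, -0.3]
finger_gap: 0.0416
t 39.25 p [572.9 -28.9 120.1] phiy -3.039 tilt [-0.001 -0.   ] F [ 0.  -0.4 -0.3] T [ 0.01  0.06 -0.02] gap 41.6 q [ 0.3  -0.01 -0.2  -0.   -1.38 -0.2 ]
[226.22607463 193.57566721]
```

```bash
python3 -m creep '[[[0,0,0,0.004,0],[0,0,0,0.004,0],[0,0,0,0,0]]]';python3 -m creep '[[[0,0,0,0.004,0],[0,0,0,0.004,0],[0,0,0,0,0]]]'; python3 -m creep '[[[0,0,0,0.004,0],[0,0,0,0.004,0],[0,0,0,0.002,0],[0,0,0,0,0]]]'; python3 -m creep '[[[0,0,0,0.002,0],[0,0,0,0.001,0],[0,0,0,0,0]]]'
```

```text
time_s: 39.55
position: [0.5727, -0.0289, 0.1117]
tcp_rot: [2.332, -2.104, -0.001]
ft_force: [0.5, 0.3, -0.9]
finger_gap: 0.0419
time_s: 39.85
position: [0.5727, -0.0289, 0.1037]
tcp_rot: [2.332, -2.104, -0.001]
ft_force: [-0.7, 0.3, -0.7]
finger_gap: 0.0417
time_s: 40.25
position: [0.5728, -0.0289, 0.0941]
tcp_rot: [2.332, -2.104, -0.001]
ft_force: [-0.3, 0.1, -0.7]
finger_gap: 0.0421
time_s: 40.55
position: [0.5733, -0.0289, 0.0924]
tcp_rot: [-2.333, 2.104, -0.001]
ft_force: [-2.3, 0.9, 2.6]
finger_gap: 0.0421
```

```bash
python3 -m creep '[[[0,0,0,0.001,0],[0,0,0,0,0],[1,0,0,0,0],[1,0,0,0,0],[1,0,0,0,0]]]';python3 -m creep '[[[1,0,0,0,0],[1,0,0,-0.01,0],[1,0,0,-0.02,0],[1,0,0,-0.03,0],[1,0,0,-0.04,0]]]'|head -2;python3 -m creep '[[[1,0.0,0.03,-0.03,0],[1,0.0,0.04,-0.03,0],[1,0.0,0.04,0,0],[1,0.0,0.04,0,0],[1,0,0.0,0,0]]]'|head -2;python3 -c "
from h import *
st();b=pic('scene','s16.png');a=pic('top','t16.png')
hs=lambda im:cv2.cvtColor(im,cv2.COLOR_BGR2HSV)
for n,im,(x0,y0,x1,y1) in(('scene',b,(190,130,270,230)),('top',a,(255,150,300,215))):
  m=cv2.inRange(hs(im),(12,110,60),(34,255,255))[y0:y1,x0:x1]
  for k in cv2.findContours(m,0,1)[0]:
    if cv2.contourArea(k)>8:
      r=np.array(cv2.boundingRect(k))+[x0,y0,0,0];c=(r[0]+r[2]/2-.5,r[1]+r[3]/2-.5);print(n,'brass',r,cv2.contourArea(k),[(z,np.round(ray(n,c,z)*1000,1)) for z in(.087,.1)])
print('exp scene: home ring top c',proj('scene',[.573,-.0289,.1]),'bottom',proj('scene',[.573,-.0289,.074]),'top cam',proj('top',[.573,-.0289,.087]))
for n,im in(('top',a),('scene',b)):
  m=cv2.inRange(hs(im),(0,180,120),(6,255,255))
  ks=cv2.findContours(m,0,1)[0]
  if ks: k=max(ks,key=cv2.contourArea);r=cv2.boxPoints(cv2.minAreaRect(k));print('bar',n,r.round(1).tolist())
print('exp bar closed top edge -x scene',[proj('scene',[.57+.9946*.006-.1038*y,-.1494+.1038*.006+.9946*y,.108]) for y in(-.07,.07)])
for n,im,lo,hi,(x0,y0,x1,y1),z in(('scene',b,(5,150,120),(18,255,255),(175,240,200,275),.065),('scene',b,(100,150,80),(118,255,255),(145,90,175,118),.125)):
  m=cv2.inRange(hs(im),lo,hi)[y0:y1,x0:x1];m0=cv2.inRange(hs(cv2.imread('pics/scene0.png')),lo,hi)[y0:y1,x0:x1]
  print('cap',np.argwhere(m).mean(0)-np.argwhere(m0).mean(0))
d=cv2.absdiff(b,cv2.imread('pics/scene0.png'))[305:355,295:345];print('beaker diff',d.mean(),'vial/bottle diff ok above')
m=cv2.inRange(hs(b),(20,120,110),(32,255,255))[220:310,260:380]
c=max(cv2.findContours(m,0,1)[0],key=cv2.contourArea);print('tray',(cv2.approxPolyDP(c,1.5,True)[:,0]+[260,220]).tolist())
"
```

```text
time_s: 41.05
position: [0.573, -0.0289, 0.0902]
tcp_rot: [2.332, -2.104, -0.0]
ft_force: [0.2, -0.5, -0.2]
finger_gap: 0.0825
time_s: 41.55
position: [0.5723, -0.029, 0.1907]
time_s: 42.05
position: [0.4214, -0.045, 0.2537]
t 42.05 p [421.4 -45.  253.7] phiy -3.038 tilt [0.006 0.002] F [-0.4  0.4  0.5] T [ 0.   -0.04  0.02] gap 85.5 q [ 0.38 -0.45 -0.32  0.   -1.69 -0.27]
scene brass [220 182  15  17] 172.5 [(0.087, array([574.2, -29.4,  87. ])), (0.1, array([579.8, -21.9, 100. ]))]
top brass [271 180  11  10] 25.5 [(0.087, array([579.6, -25.8,  87. ])), (0.1, array([576.4, -25.1, 100. ]))]
exp scene: home ring top c [227.26271852 187.29620158] bottom [227.57084578 192.42043209] top cam [276.87048424 186.331565  ]
bar top [[318.0, 182.0], [331.0, 182.0], [331.0, 185.0], [318.0, 185.0]]
bar scene [[180.89999389648438, 156.0], [185.10000610351562, 150.5], [219.10000610351562, 177.0], [214.89999389648438, 182.5]]
exp bar closed top edge -x scene [array([185.33185986, 150.14169837]), array([217.44626145, 174.62809001])]
cap [0.31116816 0.31848524]
cap [0. 0.]
beaker diff 6.4104 vial/bottle diff ok above
tray [[339, 243], [330, 247], [330, 243], [327, 241], [320, 246], [312, 248], [305, 252], [304, 258], [301, 261], [292, 265], [292, 269], [304, 288], [352, 266], [351, 260]]
```

```bash
python3 -c "
from h import *
b=cv2.imread('pics/s16.png');o=cv2.imread('pics/scene0.png')
w=lambda im:np.argwhere(cv2.inRange(cv2.cvtColor(im,cv2.COLOR_BGR2HSV),(0,0,120),(180,60,255))[300:355,295:345])
print('beaker',w(b).mean(0),w(o).mean(0),len(w(b)),len(w(o)))
f=lambda u,z:ray('scene',u,z)[:2]*1000
yel=lambda im:max(cv2.findContours(cv2.inRange(cv2.cvtColor(im,cv2.COLOR_BGR2HSV),(20,120,110),(32,255,255))[220:310,260:380],0,1)[0],key=cv2.contourArea)[:,0]+[260,220]
for im in(o,pic('scene')):
  k=yel(im);L=k[np.argmax(k[:,1])];Rr=k[np.argmax(k[:,0])];A=k[np.argmin(k[:,0])]
  print(L,Rr,A,f(L,.018),f(Rr,.025),f(A,.031))
m=cv2.inRange(cv2.cvtColor(b,cv2.COLOR_BGR2HSV),(100,120,60),(125,255,255))
for k in cv2.findContours(m,0,1)[0]:
  if cv2.contourArea(k)>12:print('blue',cv2.boundingRect(k),cv2.contourArea(k))
"
```

```text
beaker [27.53670886 25.09113924] [27.69746835 25.13164557] 790 790
[299 285] [349 266] [288 263] [600.80745617 306.96736834] [458.13552087 360.3044673 ] [582.27540989 243.27928072]
[304 288] [352 266] [291 267] [596.76056089 322.19314939] [451.83182496 365.82478511] [584.56913481 257.59728322]
blue (279, 237, 85, 66) 1085.0
blue (155, 100, 11, 11) 75.5
blue (52, 99, 73, 50) 1833.0
```

```bash
python3 -c "
from h import *
st();print(robot.job_done())"
```

```text
t 42.2 p [424.  -44.2 251.5] phiy -3.038 tilt [0.002 0.   ] F [ 0.7 -0.1 -0. ] T [0.02 0.   0.02] gap 85.3 q [ 0.38 -0.44 -0.32  0.   -1.69 -0.27]
the job is handed in; nothing more can be done
None
```

I finished the whole sequence and handed the job in at 42.2 s; no verdict was reported. The moves could not tilt the tool. So I gripped the tray's fin by its ends, carried the tray over the box and pushed its lip against the open shutter's red bar. That tipped it to about 40–45°. When I drew it back, the rods dropped into the slot.

**Last checks:**
- **Rods:** No blue was left in the tray and no loose blue rod lay on the bench. Only one rod was actually seen lying inside the box, through the slot. I did not see the other two separately.
- **Tray:** It first landed about 16 mm off-centre, so I regripped it by the fin's thickness and moved it. It was empty and flat when last viewed, before that second move. Afterwards I measured only its position, about 5 mm from the mat's centre, with the views differing by a few mm.
- **Shutter:** I drew it closed until it met a stop. It did not move further as the force rose to about 11 N, and its place in the image matches closed.
- **Sleeve:** It slid down with almost no force and stopped where expected, with its underside at about 74 mm. Its seated position comes from that contact height and one camera. The other camera had it partly hidden and read about 6 mm off.
- **Bottle, vial, beaker:** All three were within 0.5 pixel of where they started.

The gripper was open and clear of everything at hand-in. The highest force readings were about 25 N vertical, 28 N in all, while setting the tray down.

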